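# Press the cap home on a candy tube

### The job

The red candy tube's cap has only been started. Draw that tube out of the rack and, keeping it upright, stand it in the locator of the capping press; then swing the press lever right down to its stop so the ram drives the cap home, and ease the lever back up to rest with your hand on it rather than letting it fly back. Leave the sealed tube standing in the press for labelling, and don't disturb the other tubes, the tea tin or the bowl of caps.

Things in the scene. Friction and masses are not known exactly. Their poses are not given: they have to be found in the camera images.
- press: Green cast capping press, fixed, its front (-x) roughly to the robot. Origin: on the counter below the locator's middle, on the ram's axis; +x to its column, +y to its lever side, z up. In mm: base x -70..155, y -65..65, top at z 25; column x 70..115, y -25..25; head x -40..115, y -30..30, z 205..270. Feed it from -y: reach in leaning about 45 degrees, low on the tube, to stay under the head
- press_nest (a point): Middle of the locator, on top of the press base, 25 mm above the counter: white round pad in a steel horseshoe 6 mm high, 46 mm wide inside (side walls at x -23 and +23 from y -14 on, back wall at y +26), open towards the press's -y. The tube stands here, bottom on the base. Axes as press
- press_ram: Square steel ram with a white round foot, 42 mm diameter, above the locator. Origin: centre of the foot's lower face, 186 mm above the counter with the lever at rest; goes down 22 mm per rad of lever, 33 mm in all, which drives the cap to about 0.5 mm from home
- lever_grip (a point): Middle of the lever's red cross grip (24 mm diameter, 90 mm long, level, along the press's y). At rest 330 mm above the counter and at x -122, y +95 mm of the press. It swings about lever_pivot at 155 mm radius in the press's x-z plane: down and outwards (-x), then down and inwards, to 120 mm above the counter at the stop
- lever_pivot (a point): Point on the lever's axis of rotation (which runs along the press's y), in the plane in which lever_grip moves; 235 mm above the counter
- press_lever (a joint): Lever angle in rad: 0 at rest (38 degrees above level), grows as the grip is pushed down, 1.5 at its stop (48 degrees below level). A spring returns it: about 2 to 3 N on the grip near rest, 5 N near the stop, 4 N more while the cap is being driven; a lever let go low down flies back
- red_tube: Clear rigid candy tube of 34 mm diameter, 120 mm long, with red balls, red cap, about 90 g, standing in one of the rack's three sockets. Origin: centre of its bottom; z along the tube to its cap
- red_cap (a joint): How far the red cap has been pressed in, m: 0 to 0.0015 at the start (flange stands 5.5 to 7 mm off the tube's rim), 0.0075 is the end of its travel. Stiff: takes 30 N, so only the press will do it
- red_cap_top (a point): Centre of the top of the red cap (38 mm diameter, 8 mm thick flange), 135 mm above the tube's bottom at joint 0
- rack: Fixed wooden rack, 80 (x) by 236 (y) by 38 (z) mm, with three round sockets 37 mm wide and 28 mm deep at y = -80, 0 and +80 mm; tubes stand in them with their bottoms 10 mm above the counter. Origin: centre of its underside; a red strip marks its -x face, which looks to the robot's right
- green_tube: Same kind of tube with green cap, already sealed (128 mm tall in all), standing in the rack; leave it. Origin: centre of its bottom
- blue_tube: Same kind of tube with blue cap, already sealed, standing in the rack; leave it. Origin: centre of its bottom
- tea_tin: Yellow and dark round tea tin, 72 mm diameter, 95 mm tall, on the counter; leave it. Origin: centre of its bottom
- cap_bowl: White bowl of loose caps, 120 mm diameter, 50 mm tall, on the counter; leave it. Origin: centre of its bottom
Things that resemble listed ones, but are neither listed nor needed, are in the scene too. Of the things that look like the red_tube, the largest one is meant.

How it is judged:
On the way, in this order (a step that is already met when the one before it is completed fails the run):
1. the red tube, its cap not yet pressed, stands released and upright in the press's locator (axis within 9 mm of its middle) with the lever up (horizontal distance between red_tube and press_nest below 0.009 m and z of red_tube in the frame of press_nest below 0.003 m and angle between red_tube's own z axis and vertical below 0.08 rad and contact force between the fingers and red_tube below 0.1 N and value of joint red_cap below 0.003 m and value of joint press_lever below 0.15 rad), for 0.2 s.
2. the lever is swung down to its stop (within 0.12 rad) and the ram has driven the red cap home (gap under 2 mm), the tube still standing in the locator (value of joint press_lever above 1.38 rad and value of joint red_cap above 0.0055 m and contact force between press_ram and red_tube above 1 N and horizontal distance between red_tube and press_nest below 0.009 m and angle between red_tube's own z axis and vertical below 0.08 rad), for 0.1 s.
At the end, for the whole second after the job is handed in: The red tube stands upright (within 0.08 rad) and still on the press base in the locator, its axis within 9 mm of the locator's middle; its cap is pressed home (joint above 0.0055 m); the lever is back up (below 0.1 rad); the other tubes, the tin and the bowl are within 25 mm of where they were (value of joint press_lever below 0.1 rad and value of joint red_cap above 0.0055 m and horizontal distance between red_tube and press_nest below 0.009 m and z of red_tube in the frame of press_nest below 0.003 m and angle between red_tube's own z axis and vertical below 0.08 rad and linear speed of red_tube below 0.02 m/s and distance of each of green_tube, blue_tube, tea_tin, cap_bowl from where it was at the start of the episode below 0.025 m); the robot touches nothing.
It fails at once if the lever is let go and flies back (faster than 4 rad/s upwards) (velocity of joint press_lever below -4 rad/s).
It fails at once if the red tube is tipped more than 35 degrees (angle between red_tube's own z axis and vertical above 0.61 rad).
It fails at once if another tube is moved by more than 25 mm (distance of any of green_tube, blue_tube from where it was at the start of the episode above 0.025 m).
It fails at once if the tea tin or the bowl is moved by more than 25 mm (distance of any of tea_tin, cap_bowl from where it was at the start of the episode above 0.025 m).
It also fails if it takes over 58 s, if anything falls off the work surface, if the arm or the gripper's body presses on something with over 40 N, if the wrist force passes 120 N, or if a joint passes its speed limit or range.

### The arm

A 6-joint arm with a two-finger parallel gripper is mounted at the origin on the work surface. World frame = base frame: x ahead of the robot, y to its left, z up, the work surface at z = 0. Lengths are in m, angles in rad, forces in N, time in s.
With the tool pointing down it reaches from about 0.325 to 0.875 m from the base axis. Payload 4.4 kg.
Tool frame: the origin (TCP) lies midway between the tips of the shut fingers; the grasp point (between the pads) lies 19 mm behind it; z points along the fingers, y is the line along which they close (so a half turn about z gives the same grasp; the last joint's range is limited). The gripper opens to 85 mm and grips with 20 to 120 N. Pads are 22 mm wide; open, the fingers measure 114 mm over their backs; the gripper's body (76 mm by 85 mm) begins 54 mm behind the grasp point. The pads swing forward as they close: fully open they stand 13 mm farther back than shut.
Start: joints at [1.008, 0.207, 1.542, -0, 1.393, -0.15], TCP at [0.23, 0.527, 0.231] pointing down, gripper open.
Joint ranges: [-2.73, 2.73], [-0.86, 2.22], [0.23, 2.46], [-1.11, 4.25], [0.08, 2.63], [-2.82, 2.82]. Speed limits (rad/s): [2.79, 2.79, 3.14, 3.14, 3.14, 3.14].

### API

Orientations are given as a unit quaternion [x, y, z, w].
In Python, from bench import ctrl, viewer gives the robot as it stands.
- The arm moves only by the shell command python3 -m crank 'ROWS' [OPENING] [FORCE]. ROWS is JSON, a list that holds one entry, the list of rows, each a list of 6 numbers: the shift along the world's x, y, z in mm, then the turn, a rotation vector about the world's x, y, z in rad. A call has 1 to 5 rows; each row is the pose to reach, as a shift and turn from the pose commanded when the call began; what a row does not reach only later rows make up. A row lasts 1/12 s, in which the tool goes at most 41.7 mm and 7.16 degrees, less where a joint would pass 70% of its speed; a pose out of reach is approached as far as the arm can. A call with a gripper value outside its range is refused whole. OPENING is the finger opening in mm, from 0 to 85.4, set as the call begins (- or left out, the last holds). The fingers move at their own pace and stop on an object; FORCE is the grip in N (left out, the last holds). Time passes only in rows, so rows that repeat a pose let the fingers close. It gives the time, the measured TCP pose, the force, the opening and the grip force at its end, in the units of the state.
- ctrl.state(): the state, without advancing time (a new reading comes with each control period).
- viewer.grab_frame(name): name is "side" or "top" or "wrist"; returns (picture, depth): 384x512x3 uint8, red, green, blue; 384x512 float32, m along the optical axis (not along the pixel's ray), 0 where there is no reading.
- viewer.camera_info(name): a dict with "fx", "fy", "cx", "cy" (pixels), "k1" (the pictures are not rectified: a ray, as slopes to the right and down, at radius r is drawn at 1 + k1 r^2 times it, then the intrinsics apply), "extrinsics" (4x4, takes a point from camera to world coordinates); the wrist camera has in their place "mount" (4x4, takes a point from camera to tool coordinates, whose origin is the TCP and whose axes are the flange's). Camera axes: x right, y up, looking along -z (the intrinsics and any distortion apply to the point x, -y, -z); pixel columns grow to the right and rows downward; lengths in m; the calibration is good to about 2 mm. A picture is of the moment at which its call begins: read the wrist's pose just before it. camera_info takes no time and is no camera call.
- ctrl.sign_off(): hands the job in; it is judged then, once.
Trained networks look in the newest picture that a camera, given by its name, has taken for a name from the list of things; names that differ only in an ending like _2 or _b are one class to them, and where a whole thing is asked for, a point or a joint stands for the part that bears it (a point fixed in the world has none). Each returns a list of dicts, best first, with "conf" (0 to 1); they miss things now and then, are a little off and sometimes report something else, mostly with a low value. They report only what shows in the picture. A call takes as long as a camera call. They do not tell look-alikes from the thing itself.
- viewer.trace(camera, label): "mask" (384x512 bool, what is visible of it) and "centre" ([column, row] in pixels, amid what is visible of it).
The state is a dict: "time_s": time; "joint_positions": joint angles; "joint_velocities": joint speeds; "joint_efforts": joint torques, N m; "tcp_pos": TCP position; "ee_rot": TCP orientation; "contact_force": force on the tool from outside, world axes, zero at the start; "torque": the same for the moment, N m; "finger_gap": finger opening in m; "finger_force": force on a finger pad.
Only numpy, scipy, OpenCV 4.12 (cv2) and the standard library are available. Lean on these libraries where they do the work, as an engineer would, in place of code of your own. Each camera call takes 0.05 s, during which the arm holds its last target. There are 200 camera calls.

## Working session

There is one attempt and no reset: what is moved stays moved. The work goes in short steps, Python scripts to look and compute and a shell command to move; the robot and the scene stay as the last step left them, time stands still between calls to the robot, and variables do not carry over. Pictures are saved under pics/ and viewed, at most 13 in all, crops included, and the job is handed in when it is done.

```bash
mkdir -p pics; ls; cat > h.py <<'E'
import numpy as np, cv2
from bench import ctrl, viewer
from scipy.spatial.transform import Rotation as R
def T(name, st=None):
    i=viewer.camera_info(name)
    if 'extrinsics' in i: return np.array(i['extrinsics'])
    M=np.eye(4); M[:3,:3]=R.from_quat(st['ee_rot']).as_matrix(); M[:3,3]=st['tcp_pos']
    return M@np.array(i['mount'])
def pts(name, d, st=None):
    i=viewer.camera_info(name); h,w=d.shape
    v,u=np.mgrid[:h,:w].astype(float)
    K=np.array([[i['fx'],0,i['cx']],[0,i['fy'],i['cy']],[0,0,1]])
    p=cv2.undistortPoints(np.stack([u.ravel(),v.ravel()],1)[:,None],K,np.array([i['k1'],0,0,0.]))[:,0].reshape(h,w,2)
    c=np.stack([p[...,0]*d,-p[...,1]*d,-d,np.ones_like(d)],-1)
    return (c@T(name,st).T)[...,:3]
def save(n,im,f=1.0): cv2.imwrite('pics/'+n,cv2.resize(im[...,::-1],None,fx=f,fy=f,interpolation=cv2.INTER_CUBIC))
E
python3 - <<'E'
from h import *
ims=[]
st=ctrl.state(); print(st)
for n in ['side','top']:
    im,d=viewer.grab_frame(n); np.savez('/tmp/'+n,im=im,d=d,p=pts(n,d)); save(n+'0.png',im,1.5)
    print(n,viewer.camera_info(n))
    for l in ['press','red_tube','rack','green_tube','blue_tube','tea_tin','cap_bowl','lever_grip','press_ram']:
        P=pts(n,d)
        for r in viewer.trace(n,l):
            m=r['mask']&(d>0); q=P[m]
            print(n,l,round(r['conf'],2),np.round(r['centre']),m.sum(),np.round(np.percentile(q,[5,50,95],axis=0),3).tolist() if m.sum() else '')
E
```

```text
pics
{'time_s': 0.0, 'joint_positions': array([ 1.00852054e+00,  2.07429260e-01,  1.54297524e+00, -1.50750943e-05,
        1.39350376e+00, -1.50500983e-01]), 'joint_velocities': array([-6.78749559e-04,  1.22487511e-03, -9.99489244e-05,  6.90361844e-04,
       -3.94791490e-04, -1.67583553e-04]), 'joint_efforts': array([ 6.33567106e-04, -3.83030784e+01, -2.91600072e+01, -9.25631412e-05,
        1.03918966e-02,  3.72115032e-07]), 'tcp_pos': array([0.22973715, 0.52627316, 0.23011042]), 'ee_rot': array([ 2.04434451e-01,  9.78879571e-01, -1.08763817e-03, -3.96996293e-04]), 'contact_force': array([-0.72836532,  0.89912927,  0.26318451]), 'torque': array([-0.00241818,  0.01072801, -0.05928182]), 'finger_force': 0.0, 'finger_gap': 0.0852248088903435}
side {'fx': 378.9803519892001, 'fy': 378.9803519892001, 'cx': 254.37354926601387, 'cy': 193.6244640015827, 'k1': 0.022325673588703236, 'extrinsics': array([[ 0.89304614,  0.29457778, -0.34013604,  0.16612992],
       [-0.44953607,  0.5510895 , -0.70300618, -0.80071791],
       [-0.0196446 ,  0.78072037,  0.62457168,  0.94737723],
       [ 0.     
[... 2583 characters left out ...]
9. 210.] 106 [[0.496, -0.273, 0.048], [0.509, -0.255, 0.136], [0.523, -0.246, 0.144]]
top tea_tin 0.75 [158. 234.] 354 [[0.398, 0.425, 0.035], [0.427, 0.45, 0.091], [0.456, 0.483, 0.101]]
top tea_tin 0.43 [225. 191.] 450 [[0.543, 0.105, 0.001], [0.588, 0.195, 0.325], [0.648, 0.259, 0.344]]
top cap_bowl 0.6 [169. 182.] 709 [[0.59, 0.367, 0.024], [0.636, 0.413, 0.04], [0.682, 0.46, 0.054]]
top lever_grip 0.87 [212. 190.] 369 [[0.543, 0.107, 0.092], [0.585, 0.196, 0.333], [0.644, 0.256, 0.344]]
top press_ram 0.39 [255. 180.] 61 [[0.586, 0.068, 0.277], [0.596, 0.08, 0.303], [0.607, 0.09, 0.309]]
top press_ram 0.2 [171. 181.] 741 [[0.589, 0.366, 0.022], [0.636, 0.413, 0.04], [0.685, 0.46, 0.054]]
```

View pics/side0.png

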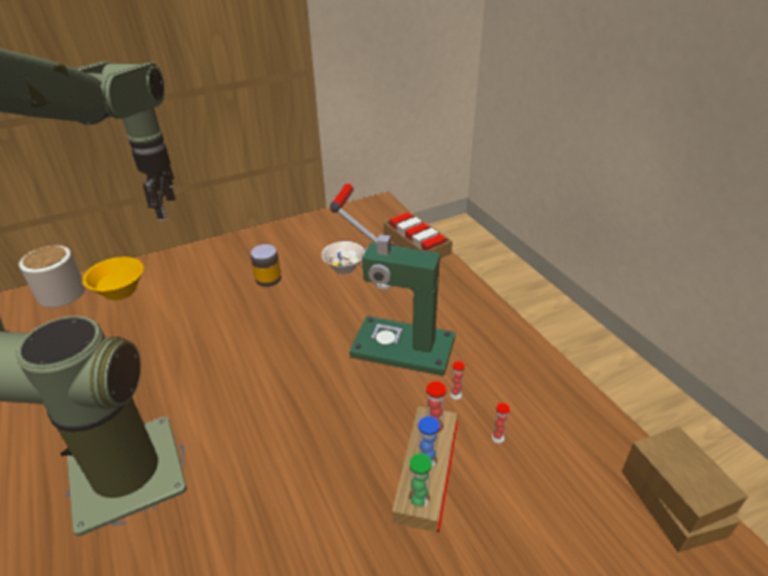

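View pics/top0.png

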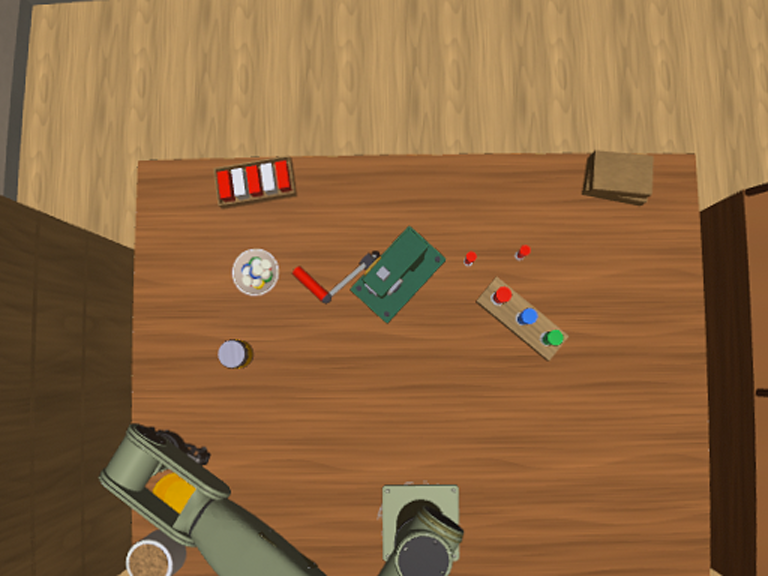

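The side view shows three red look-alikes, in 768x576 px: the red tube in the rack at (436,392), and two smaller loose ones at (458,370) and (502,415). The one in the rack is the largest, with its top at about 145 mm. The press is yawed about -44°, and its lever is up at (342,197).

Next I'll measure the poses and take a close crop.

```bash
cat > m.py <<'E'
from h import *
def rect(q):
    r=cv2.minAreaRect((q[:,:2]*1000).astype(np.float32)); return np.round(r[0],1),np.round(r[1],1),round(r[2],1)
for n in ['side','top']:
    z=np.load('/tmp/'+n+'.npz'); im,d,p=z['im'],z['d'],z['p']; 
    hsv=cv2.cvtColor(im,cv2.COLOR_RGB2HSV); H,S,V=[hsv[...,i].astype(int) for i in range(3)]
    X,Y,Z=p[...,0],p[...,1],p[...,2]
    box=(X>.45)&(X<.75)&(Y>-.1)&(Y<.2)&(d>0)
    g=box&(H>60)&(H<95)&(S>60)
    print(n,'base',rect(p[g&(abs(Z-.025)<.008)]),'z',np.median(Z[g&(abs(Z-.025)<.008)]))
    print(n,'head',rect(p[g&(abs(Z-.270)<.008)]))
    w=box&(S<50)&(V>150)&(abs(Z-.027)<.01); print(n,'pad',w.sum(),p[w].mean(0).round(4), rect(p[w]) if w.sum()>3 else '')
    red=((H<8)|(H>172))&(S>130)
    gr=red&(Z>.28)&(Y>.1)&(Y<.35); print(n,'grip',gr.sum(),p[gr].mean(0).round(4),rect(p[gr]))
    rk=(X>.38)&(X<.64)&(Y>-.4)&(Y<-.12)&(abs(Z-.038)<.007); print(n,'rack',rect(p[rk]))
    for nm,m in [('red',red),('green',(H>45)&(H<75)&(S>130)),('blue',(H>100)&(H<130)&(S>120))]:
        m=m&(X>.38)&(X<.64)&(Y>-.4)&(Y<-.12)&(Z>.125)
        q=p[m]; t=q[q[:,2]>np.percentile(q[:,2],90)-.008]; print(n,nm,len(t),t.mean(0).round(4),rect(t))
im=np.load('/tmp/side.npz')['im'][230:350,240:380]; save('crop1.png',im,5)
E
python3 m.py
```

```text
side base (array([627. ,  45.3]), array([127.8, 219.2]), 47.3) z 0.023715627267235306
side head (array([623.2,  50.2]), array([ 59.7, 151.7]), 48.6)
side pad 151 [0.6012 0.0824 0.0268] (array([601.3,  82.3]), array([56.6, 61.1]), 44.7)
side grip 100 [0.5762 0.2273 0.338 ] (array([576.6, 231.8]), array([93.5, 22.5]), 47.9)
side rack (array([ 510.6, -262.8]), array([238.3,  80.2]), 49.7)
side red 123 [ 0.5617 -0.2034  0.1433] (array([ 563.1, -201.4]), array([36. , 36.6]), 62.2)
side green 153 [ 0.4582 -0.3251  0.1369] (array([ 458.5, -324.2]), array([34.9, 35.1]), 21.3)
side blue 131 [ 0.5104 -0.265   0.1367] (array([ 510.2, -264.2]), array([34.2, 36.2]), 77.8)
top base (array([627.7,  50.4]), array([127.9, 222.2]), 47.1) z 0.02470702489961396
top head (array([625.5,  54.2]), array([ 60., 154.]), 46.7)
top pad 0 [nan nan nan] 
top grip 194 [0.5743 0.2328 0.3392] (array([574.5, 233.1]), array([88. , 22.7]), 44.8)
top rack (array([ 511. , -261.6]), array([236.9,  82.4]), 48.9)
top red 63 [ 0.5625 -0.2014  0.1461] (array([ 563.5, -200.8]), array([32.5, 32.7]), 1.1)
top green 70 [ 0.4582 -0.3207  0.1394] (array([ 458.8, -319.8]), array([33. , 32.7]), 6.8)
top blue 68 [ 0.5099 -0.2616  0.1395] (array([ 510. , -261.2]), array([32.3, 32.6]), 87.7)m.py:12: RuntimeWarning: Mean of empty slice.
  w=box&(S<50)&(V>150)&(abs(Z-.027)<.01); print(n,'pad',w.sum(),p[w].mean(0).round(4), rect(p[w]) if w.sum()>3 else '')
  ret = um.true_divide(
```

View pics/crop1.png

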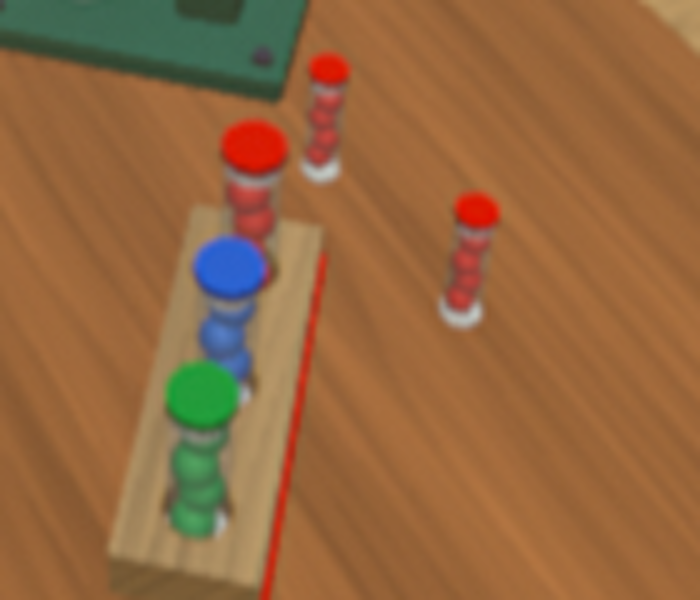

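The crop shows the large red-capped tube at (253,150) in the rack, and the two loose ones at (328,70) and (477,212) are clearly smaller. I choose the rack one. Now I'll move clear and log joints to fit the arm's kinematics.

```bash

L(){ python3 -c "
from bench import ctrl; import json
s=ctrl.state(); open('log.jsonl','a').write(json.dumps([list(map(float,s[k])) for k in ('joint_positions','tcp_pos','ee_rot')])+'\n')"; }
L
python3 -m crank '[[[20,-40,15,0,0,0],[35,-75,30,0,0,0],[50,-110,45,0,0,0],[65,-145,60,-0.05,-0.05,0],[80,-180,70,-0.1,-0.1,0]]]' ; L
python3 -m crank '[[[15,-35,10,-0.08,-0.09,0],[30,-70,20,-0.16,-0.18,0],[45,-105,20,-0.24,-0.27,0],[60,-140,20,-0.31,-0.36,0],[60,-140,20,-0.31,-0.36,0]]]'; L
```

```text
time_s: 1.42
tcp_pos: [0.3114, 0.346, 0.303]
ee_rot: [0.205, 0.976, -0.039, 0.061]
contact_force: [0.6, 1.1, -0.3]
finger_gap: 0.0852
finger_force: 0.0
time_s: 1.83
tcp_pos: [0.3674, 0.2034, 0.3176]
ee_rot: [0.196, 0.932, -0.155, 0.262]
contact_force: [-0.1, -0.6, -1.3]
finger_gap: 0.0855
finger_force: 0.0
```

```bash
cat > k.py <<'E'
import json, numpy as np
from scipy.spatial.transform import Rotation as R
from scipy.optimize import least_squares
LO=np.array([-2.73,-.86,.23,-1.11,.08,-2.82]);HI=np.array([2.73,2.22,2.46,4.25,2.63,2.82])
rows=[list(map(np.array,r)) for r in map(json.loads,open('log.jsonl'))]
def fk(q,L,s):
    a,b,c,e,f,g,h=L
    R1=R.from_euler('z',q[0]); R2=R1*R.from_euler('y',q[1]); R3=R2*R.from_euler('y',q[2])
    R4=R3*R.from_euler('z',s[0]*q[3]); R5=R4*R.from_euler('y',q[4]); R6=R5*R.from_euler('z',s[1]*q[5])
    p=R1.apply([a,0,b])+R2.apply([0,0,c])+R3.apply([f,0,e])+R5.apply([h,0,g])
    return p,R6
best=None
for s in [(1,1),(1,-1),(-1,1),(-1,-1)]:
    C=fk(rows[0][0],np.zeros(7),s)[1].inv()*R.from_quat(rows[0][2])
    e=[(fk(r[0],np.zeros(7),s)[1]*C).inv()*R.from_quat(r[2]) for r in rows]
    m=max(x.magnitude() for x in e)
    if best is None or m<best[0]: best=(m,s,C)
m,S,C=best
fit=least_squares(lambda L:np.concatenate([fk(r[0],L,S)[0]-r[1] for r in rows]+[(L-[0,.3,.4,.4,0,.2,0])*1e-4]),[0,.3,.4,.4,0,.2,0]); Lf=fit.x
def ik(p,Rt,seeds=None):
    out=[]
    for sd in ([seeds] if seeds is not None else [LO+(HI-LO)*np.random.default_rng(i).random(6) for i in range(60)]):
        f=lambda q:np.concatenate([(fk(q,Lf,S)[0]-p)*5,((fk(q,Lf,S)[1]*C).inv()*Rt).as_rotvec()])
        r=least_squares(f,np.clip(sd,LO+1e-6,HI-1e-6),bounds=(LO,HI))
        if np.abs(r.fun).max()<.01: out.append(r.x)
    return np.unique(np.round(out,2),axis=0) if out else []
def tool(yaw,lean,flip=0,):  # yaw deg of lean direction, lean deg from down
    y,l=np.radians([yaw,lean]); z=np.array([np.cos(y)*np.sin(l),np.sin(y)*np.sin(l),-np.cos(l)])
    yt=np.array([-np.sin(y),np.cos(y),0])*(-1 if flip else 1)
    return R.from_matrix(np.stack([np.cross(yt,z),yt,z],1))
if __name__=='__main__':
    print(m,S,C.as_rotvec(),Lf.round(3),np.abs(fit.fun).max())
    nest=np.array([.597,.078,0])
    for fl in (0,1):
        for nm,g,t in [('rack',[.5625,-.2015,.070],tool(-41,45,fl)),('racklift',[.55,-.2,.22],tool(-41,45,fl)),('mid',[.48,-.12,.15],tool(0,45,fl)),('nest',[.597,.078,.085],tool(47.2,45,fl)),('nest40',[.597,.078,.085],tool(35,45,fl)),('lev',[.575,.2325,.33],tool(-43,0,fl)),('levlow',[.585,.219,.12],tool(-43,0,fl))]:
            print(fl,nm,ik(np.array(g)+t.as_matrix()[:,2]*.019,t).tolist() if len(ik(np.array(g)+t.as_matrix()[:,2]*.019,t)) else 'none')
E
python3 k.py
```

```text
2.7755575634313173e-16 (1, 1) [-2.63037396e-16 -1.69497601e-16  1.57079633e+00] [0.464 0.022 0.414 0.524 0.007 0.082 0.495] 0.07280100996545119
0 rack none
0 racklift [[-0.17, -0.11, 1.43, -0.42, 1.15, -0.98]]
0 mid [[-0.47, -0.38, 1.77, 0.37, 1.06, -2.1]]
0 nest none
0 nest40 none
0 lev [[0.38, 0.31, 1.29, -0.0, 1.54, -0.44]]
0 levlow [[0.36, 0.44, 1.54, -0.0, 1.16, -0.46]]
1 rack none
1 racklift [[-0.17, -0.11, 1.43, -0.42, 1.15, 2.16]]
1 mid [[-0.47, -0.38, 1.77, 0.37, 1.06, 1.04]]
1 nest none
1 nest40 none
1 lev [[0.38, 0.31, 1.29, 0.0, 1.54, 2.71]]
1 levlow [[0.36, 0.44, 1.54, 0.0, 1.16, 2.68]]
```

```bash
wc -l log.jsonl; cat log.jsonl; ls; python3 -c "
from bench import ctrl; s=ctrl.state(); print(s['joint_positions'],s['tcp_pos'],s['ee_rot'])"
```

```text
3 log.jsonl
[[1.0084989837721992, 0.20656721546720624, 1.5414859826157745, 2.9930788262280563e-05, 1.3934854306591054, -0.15049757619238455], [0.23015845457360323, 0.526945037864579, 0.23130697087619345], [0.20445070150694378, 0.9788768613603297, 3.0454550767204278e-05, -4.3804994077068624e-06]]
[[0.750521415132203, -0.0712850305955313, 1.6959640114536951, -0.14479370136698272, 1.5102001777282537, -0.3983924324291551], [0.3113681093194028, 0.3460089948719864, 0.3029772377094766], [0.20478436931383395, 0.9761337632099476, -0.03858485027402832, 0.06113466885206816]]
[[0.7375847556208004, -0.2053891331906928, 1.8961583244888416, -0.6246507346190135, 1.4202530842781713, -0.33260774278864863], [0.3673583503117661, 0.20340400871232356, 0.31763808846519087], [0.19554253200870006, 0.9321223538153436, -0.15545166972228297, 0.2621942296732031]]
h.py
k.py
log.jsonl
m.py
pics
[ 0.73758476 -0.20538913  1.89615832 -0.62465073  1.42025308 -0.33260774] [0.36735835 0.20340401 0.31763809] [ 0.19554253  0.93212235 -0.15545167  0.26219423]
```

```bash
python3 - <<'E'
import sys; sys.argv=['x']
from k import *
for r in rows:
    q,p,o=r; M=R.from_quat(o).as_matrix(); z=M[:,2]; R1=R.from_euler('z',q[0])
    print(R1.inv().apply(p).round(4),R1.inv().apply(z).round(4), np.degrees(np.arctan2(z[1],z[0])), (fk(q,Lf,S)[1]*C).as_quat().round(3),o.round(3))
for s in [(1,1),(1,-1),(-1,1),(-1,-1)]:
    C=fk(rows[0][0],np.zeros(7),s)[1].inv()*R.from_quat(rows[0][2])
    print(s,C.as_rotvec(),[((fk(r[0],np.zeros(7),s)[1]*C).inv()*R.from_quat(r[2])).magnitude() for r in rows])
E
```

```text
[0.5685 0.0862 0.2313] [ 1.e-04  0.e+00 -1.e+00] 86.38778319051296 [ 0.204  0.979  0.    -0.   ] [ 0.204  0.979  0.    -0.   ]
[0.4637 0.0407 0.303 ] [ 0.0073 -0.144  -0.9895] -44.10619969560448 [ 0.205  0.976 -0.039  0.061] [ 0.205  0.976 -0.039  0.061]
[ 0.4087 -0.0965  0.3176] [ 0.0529 -0.5782 -0.8142] -42.510987977253016 [ 0.196  0.932 -0.155  0.262] [ 0.196  0.932 -0.155  0.262]
(1, 1) [-2.63037396e-16 -1.69497601e-16  1.57079633e+00] [2.7755575634313173e-16, 6.3996956157e-17, 2.2591401799415137e-16]
(1, -1) [-2.75135773e-16 -1.23504440e-16  1.26980117e+00] [1.6653345459109746e-16, 0.495789712473541, 0.3642203331925281]
(-1, 1) [-5.26934970e-05  3.88165321e-05  1.57080688e+00] [2.220446053379148e-16, 0.28964505958331693, 1.2493603460632199]
(-1, -1) [-4.46015861e-05  4.46015861e-05  1.26981173e+00] [1.6653345403318135e-16, 0.5876912922187242, 1.3463337439830896]
```

```bash
sed -i 's/R1.apply(\[a,0,b\])/R1.apply([a,.0862,b])/' k.py; python3 k.py
```

```text
2.7755575634313173e-16 (1, 1) [-2.63037396e-16 -1.69497601e-16  1.57079633e+00] [0.    0.283 0.455 0.5   0.094 0.316 0.   ] 1.1599996873950075e-05
0 rack none
0 racklift [[-0.38, -0.04, 2.07, -0.61, 0.42, -0.76]]
0 mid none
0 nest [[-0.35, 0.35, 1.98, 1.11, 0.82, 2.72]]
0 nest40 [[-0.3, 0.3, 2.06, 1.25, 0.63, 2.79]]
0 lev [[0.24, 0.26, 1.32, 0.0, 1.57, -0.58]]
0 levlow [[0.22, 0.44, 1.52, 0.0, 1.18, -0.6]]
1 rack none
1 racklift [[-0.38, -0.04, 2.07, -0.61, 0.42, 2.38]]
1 mid [[-0.71, -0.14, 2.35, 1.08, 0.55, 0.01]]
1 nest [[-0.35, 0.35, 1.98, 1.11, 0.82, -0.42]]
1 nest40 [[-0.3, 0.3, 2.06, 1.25, 0.63, -0.35]]
1 lev [[0.24, 0.26, 1.32, -0.0, 1.57, 2.57]]
1 levlow [[0.22, 0.44, 1.52, -0.0, 1.18, 2.54]]
```

```bash
cat > sw.py <<'E'
from k import *
for lean in (30,38,45):
  for yaw in (-60,-50,-41,-30,-20,95,105,115,125,139):
    o=[]
    for z in (.07,.20):
        t=tool(yaw,lean,1); r=ik(np.array([.5625,-.2015,z])+t.as_matrix()[:,2]*.019,t)
        o.append(r.tolist() if len(r) else None)
    if any(o): print('rack',lean,yaw,o)
for lean in (30,38,45):
  for yaw in (30,47,60,75):
    t=tool(yaw,lean,1); r=ik(np.array([.597,.078,.085])+t.as_matrix()[:,2]*.019,t)
    if len(r): print('nest',lean,yaw,r.tolist())
E
sed -i 's/range(60)/range(25)/' k.py; time python3 sw.py
```

```text
rack 30 -60 [[[-0.32, 0.34, 1.9, -0.64, 0.59, 2.78]], [[-0.32, 0.13, 1.83, -0.47, 0.83, 2.55]]]
rack 30 -50 [[[-0.37, 0.31, 1.94, -0.55, 0.48, 2.51]], [[-0.37, 0.09, 1.87, -0.37, 0.74, 2.29]]]
rack 30 -41 [[[-0.41, 0.29, 1.97, -0.39, 0.4, 2.19]], [[-0.41, 0.06, 1.9, -0.24, 0.68, 2.02]]]
rack 30 -30 [[[-0.48, 0.27, 2.0, -0.07, 0.35, 1.68]], [[-0.48, 0.04, 1.92, -0.04, 0.65, 1.64]]]
rack 30 -20 [[[-0.54, 0.27, 2.01, 0.26, 0.36, 1.16]], [[-0.54, 0.04, 1.93, 0.15, 0.66, 1.29]]]
rack 30 95 [[[-0.67, 0.64, 1.42, 0.37, 1.46, -0.88]], [[-0.67, 0.49, 1.36, 0.37, 1.67, -0.8]]]
rack 30 105 [[[-0.65, 0.68, 1.36, 0.31, 1.53, -0.99]], [[-0.65, 0.53, 1.3, 0.32, 1.73, -0.92]]]
rack 30 115 [[[-0.61, 0.71, 1.31, 0.25, 1.59, -1.11]], [[-0.61, 0.56, 1.25, 0.26, 1.79, -1.05]]]
rack 30 125 [[[-0.58, 0.73, 1.27, 0.19, 1.63, -1.23]], [[-0.58, 0.59, 1.21, 0.19, 1.83, -1.19]]]
rack 30 139 [[[-0.53, 0.76, 1.23, 0.09, 1.68, -1.4]], [[-0.53, 0.62, 1.16, 0.09, 1.88, -1.38]]]
rack 38 -60 [None, [[-0.27, 0.12, 1.9, -0.69, 0.74, 2.77]]]
rack 38 -50 [None, [[-0.33, 0.07, 1.95, -0.59, 0.61, 2.51]]]
rack 38 -41 [[[-0.3
[... 1500 characters left out ...]
-0.55, 0.79, 0.99, 0.14, 2.14, -1.38]]]
nest 30 30 [[-0.18, 0.27, 1.96, 0.62, 0.59, 0.41]]
nest 30 47 [[-0.24, 0.32, 1.89, 0.67, 0.78, 0.07]]
nest 30 60 [[-0.26, 0.37, 1.82, 0.65, 0.92, -0.13]]
nest 30 75 [[-0.27, 0.43, 1.72, 0.6, 1.08, -0.33]]
nest 38 30 [[-0.23, 0.27, 2.03, 0.97, 0.54, 0.04]]
nest 38 47 [[-0.3, 0.33, 1.94, 0.91, 0.78, -0.19]]
nest 38 60 [[-0.33, 0.39, 1.85, 0.84, 0.95, -0.33]]
nest 38 75 [[-0.33, 0.46, 1.74, 0.75, 1.13, -0.47]]
nest 45 30 [[-0.27, 0.28, 2.09, 1.31, 0.55, -0.32]]
nest 45 47 [[-0.35, 0.35, 1.98, 1.12, 0.81, -0.42]]
nest 45 60 [[-0.38, 0.42, 1.88, 0.99, 0.99, -0.49]]
nest 45 75 [[-0.38, 0.5, 1.74, 0.86, 1.18, -0.58]]
real	0m26.800s
user	0m27.291s
sys	0m0.072s
```

```bash
cat > to.py <<'E'
import sys
from k import *
from bench import ctrl
def go(x,y,z,yaw,lean,chk=True):   # grasp point target mm, deg
    s=ctrl.state(); t=tool(yaw,lean,1); tgt=np.array([x,y,z])/1000+t.as_matrix()[:,2]*.019
    R0=R.from_quat(s['ee_rot']); rv=(t*R0.inv()).as_rotvec(); dp=tgt-s['tcp_pos']
    n=max(np.linalg.norm(dp)/.0417,np.degrees(np.linalg.norm(rv))/7.16)
    print('shift',(dp*1000).round(1),'rot',rv.round(4),'rows>=',round(n,1),'t',s['time_s'])
    if chk:
        q=np.array(s['joint_positions'])
        for f in np.linspace(0,1,9)[1:]:
            r=ik(s['tcp_pos']+f*dp,R.from_rotvec(rv*f)*R0,q)
            if not len(r): print('no ik at',f); break
            print(f, r[0].tolist(), 'dq max',np.abs(r[0]-q).max().round(2)); q=r[0]
if __name__=='__main__': go(*map(float,sys.argv[1:6]))
E
python3 to.py 590 -261 300 115 45; python3 to.py 632 -350 233 115 45
```

```text
shift [ 217.  -452.2  -31.1] rot [ 1.1243  0.8615 -0.6812] rows>= 12.6 t 1.8333
0.125 [0.46, -0.26, 1.89, -0.43, 1.38, -0.55] dq max 0.28
0.25 [0.17, -0.25, 1.85, -0.23, 1.39, -0.78] dq max 0.29
0.375 [-0.08, -0.16, 1.77, -0.06, 1.47, -0.96] dq max 0.25
0.5 [-0.27, -0.02, 1.65, 0.06, 1.58, -1.07] dq max 0.19
0.625 [-0.42, 0.15, 1.49, 0.15, 1.71, -1.13] dq max 0.17
0.75 [-0.53, 0.34, 1.31, 0.22, 1.87, -1.13] dq max 0.19
0.875 [-0.62, 0.54, 1.09, 0.3, 2.05, -1.09] dq max 0.22
1.0 [-0.69, 0.76, 0.83, 0.4, 2.25, -0.99] dq max 0.26
shift [ 259.  -541.2  -98.1] rot [ 1.1243  0.8615 -0.6812] rows>= 14.6 t 1.8333
0.125 [0.42, -0.27, 1.91, -0.42, 1.35, -0.58] dq max 0.32
0.25 [0.11, -0.24, 1.87, -0.22, 1.34, -0.83] dq max 0.31
0.375 [-0.15, -0.12, 1.78, -0.05, 1.4, -1.03] dq max 0.26
0.5 [-0.34, 0.06, 1.63, 0.06, 1.51, -1.15] dq max 0.19
0.625 [-0.49, 0.26, 1.44, 0.13, 1.66, -1.2] dq max 0.2
0.75 [-0.59, 0.49, 1.2, 0.2, 1.84, -1.2] dq max 0.24
0.875 [-0.67, 0.74, 0.9, 0.27, 2.06, -1.15] dq max 0.3
1.0 [-0.74, 1.04, 0.48, 0.38, 2.33, -1.01] dq max 0.42
```

```bash

python3 -m crank '[[[14,-30,-2,0.075,0.0575,-0.0455],[29,-60,-4,0.15,0.115,-0.091],[43,-90,-6,0.225,0.172,-0.136],[58,-120,-8,0.3,0.23,-0.182],[72,-150,-10,0.375,0.287,-0.227]]]' 52 40 | head -3
python3 -m crank '[[[14,-30,-2,0.075,0.0575,-0.0455],[29,-60,-4,0.15,0.115,-0.091],[43,-90,-6,0.225,0.172,-0.136],[58,-120,-8,0.3,0.23,-0.182],[72,-150,-10,0.375,0.287,-0.227]]]' | head -3
python3 -m crank '[[[14,-30,-2,0.075,0.0575,-0.0455],[29,-60,-4,0.15,0.115,-0.091],[43,-90,-6,0.225,0.172,-0.136],[58,-120,-8,0.3,0.23,-0.182],[72,-150,-10,0.375,0.287,-0.227]]]'
python3 -m crank '[[[0,0,0,0,0,0],[0,0,0,0,0,0]]]'
python3 to.py 589.5 -259.5 134 115 45
python3 - <<'E'
from h import *
st=ctrl.state(); im,d=viewer.grab_frame('wrist'); P=pts('wrist',d,st); save('w1.png',im,1.5)
hsv=cv2.cvtColor(im,cv2.COLOR_RGB2HSV); H,S=hsv[...,0].astype(int),hsv[...,1]
red=((H<8)|(H>172))&(S>130)
for r in viewer.trace('wrist','red_tube'):
    m=r['mask']&(d>0); print(r['conf'],r['centre'],m.sum(),np.percentile(P[m],[5,50,95],axis=0).round(4).tolist())
    q=P[m&red]; 
    if len(q)>20:
        t=q[q[:,2]>np.percentile(q[:,2],97)-.006]; print('top',len(t),t.mean(0).round(4),cv2.minEnclosingCircle((t[:,:2]*1000).astype(np.float32)))
E
```

```text
time_s: 2.25
tcp_pos: [0.443, 0.0573, 0.313]
ee_rot: [0.322, 0.944, -0.027, 0.069]
time_s: 2.67
tcp_pos: [0.5153, -0.0944, 0.3021]
ee_rot: [0.426, 0.89, 0.094, -0.131]
time_s: 3.08
tcp_pos: [0.5869, -0.2442, 0.2912]
ee_rot: [0.499, 0.777, 0.21, -0.322]
contact_force: [1.3, 0.3, -0.2]
finger_gap: 0.0524
finger_force: 0.0
time_s: 3.25
tcp_pos: [0.5856, -0.245, 0.2816]
ee_rot: [0.5, 0.774, 0.21, -0.327]
contact_force: [-0.7, 0.8, 0.4]
finger_gap: 0.0521
finger_force: 0.0
shift [  -1.7   -2.4 -161. ] rot [-0.0114 -0.0069  0.0125] rows>= 3.9 t 3.25
0.125 [-0.69, 0.77, 0.86, 0.4, 2.21, -0.99] dq max 0.03
0.25 [-0.69, 0.79, 0.88, 0.39, 2.18, -1.01] dq max 0.03
0.375 [-0.69, 0.8, 0.9, 0.38, 2.15, -1.03] dq max 0.03
0.5 [-0.69, 0.82, 0.91, 0.37, 2.12, -1.04] dq max 0.03
0.625 [-0.69, 0.83, 0.93, 0.36, 2.09, -1.06] dq max 0.03
0.75 [-0.69, 0.85, 0.94, 0.35, 2.06, -1.07] dq max 0.03
0.875 [-0.69, 0.87, 0.95, 0.35, 2.04, -1.09] dq max 0.02
1.0 [-0.69, 0.89, 0.95, 0.34, 2.01, -1.1] dq max 0.03
0.79 [251.3, 249.6] 1822 [[0.5495, -0.2171, 0.0429], [0.5662, -0.2075, 0.1445], [0.5797, -0.1865, 0.146]]
top 1136 [ 0.5637 -0.2012  0.145 ] ((563.2947387695312, -200.19862365722656), 19.072956085205078)
0.61 [352.7, 239.9] 387 [[0.652, -0.1417, 0.0816], [0.6622, -0.1326, 0.0931], [0.6715, -0.1207, 0.0942]]
top 350 [ 0.6618 -0.1312  0.0931] ((661.6430053710938, -130.4149627685547), 12.800491333007812)
```

```bash

python3 - <<'E'
from h import *
st=ctrl.state(); im,d=viewer.grab_frame('wrist'); P=pts('wrist',d,st)
hsv=cv2.cvtColor(im,cv2.COLOR_RGB2HSV); H,S,V=[hsv[...,i].astype(int) for i in range(3)]
b=(abs(P[...,0]-.597)<.04)&(abs(P[...,1]-.078)<.04)&(P[...,2]<.04)&(P[...,2]>.015)&(d>0)
print(b.sum()); w=b&(S<40)&(V>150)
if w.sum()>10: print(w.sum(),P[w].mean(0),cv2.minEnclosingCircle((P[w][:,:2]*1000).astype(np.float32)))
E
python3 -m crank '[[[0,-1,-33,0,0,0],[-1,-1,-66,-0.005,-0.003,0.006],[-1,-2,-99,-0.01,-0.007,0.012],[-1,-2,-132,-0.01,-0.007,0.012],[-1,-2,-160,-0.01,-0.007,0.012]]]' | head -3
python3 -m crank '[[[0,0,0,0,0,0],[0,0,0,0,0,0]]]'
python3 - <<'E'
from to import go; go(563,-200.5,70,115,45,False)
E
```

```text
1641
635 [0.6022758  0.08398716 0.02747302] ((602.3953247070312, 84.39641571044922), 34.77105712890625)
time_s: 3.82
tcp_pos: [0.5859, -0.2427, 0.135]
ee_rot: [0.494, 0.785, 0.204, -0.314]
time_s: 3.98
tcp_pos: [0.585, -0.2425, 0.1342]
ee_rot: [0.494, 0.783, 0.204, -0.317]
contact_force: [0.7, -0.0, 0.7]
finger_gap: 0.0521
finger_force: 0.0
shift [-27.7  54.1 -77.7] rot [ 0.0081  0.0122 -0.0061] rows>= 2.4 t 3.9833
```

View pics/w1.png

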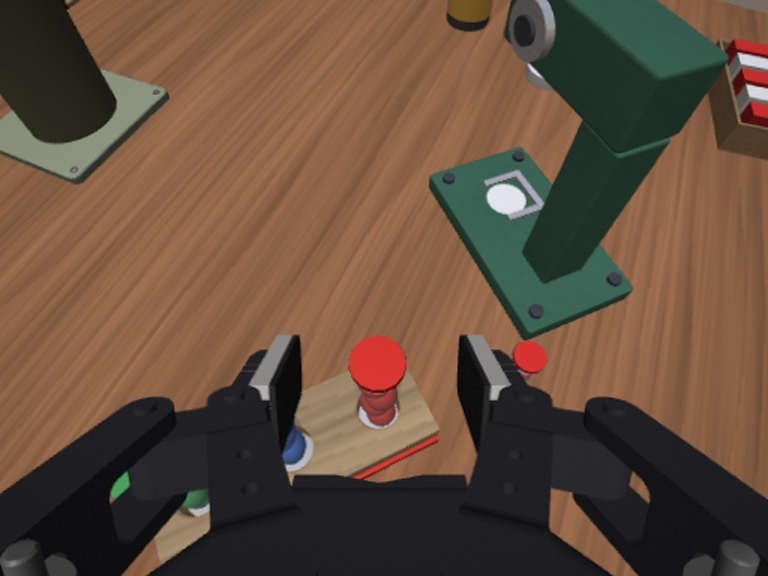

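The wrist view shows the red tube centred between the fingers at (378,365), with the press pad and horseshoe clear at (506,199). Now I'll reach in and grasp.

```bash

python3 -m crank '[[[-7,13,-22,0,0,0],[-14,27,-42,0,0,0],[-21,41,-60,0.004,0.006,-0.003],[-28,54,-77,0.008,0.012,-0.006],[-28,54,-77,0.008,0.012,-0.006]]]' 
python3 - <<'E'
from to import go; go(563,-200.5,70,115,45,False)
E
python3 -m crank '[[[0,0,0,0,0,0],[0,0,0,0,0,0],[0,0,0,0,0,0],[0,0,0,0,0,0],[0,0,0,0,0,0]]]' 20 40
```

```text
time_s: 4.4
tcp_pos: [0.5562, -0.1875, 0.0557]
ee_rot: [0.496, 0.779, 0.206, -0.324]
contact_force: [-0.7, 0.5, -1.1]
finger_gap: 0.0519
finger_force: 0.0
shift [ 1.2 -0.8  0.9] rot [-0.0015 -0.002  -0.0004] rows>= 0.0 t 4.4
time_s: 4.82
tcp_pos: [0.5592, -0.1917, 0.0581]
ee_rot: [0.497, 0.779, 0.207, -0.321]
contact_force: [0.1, 0.2, 6.7]
finger_gap: 0.0329
finger_force: 40.4
```

```bash

python3 -m crank '[[[0,0,8,0,0,0],[0,0,16,0,0,0],[0,0,26,0,0,0],[0,0,38,0,0,0],[0,0,50,0,0,0]]]'
python3 -m crank '[[[0,0,20,0,0,0],[0,0,40,0,0,0],[0,0,60,0,0,0],[0,0,60,0,0,0],[0,0,60,0,0,0]]]'
cat > look.py <<'E'
import sys
from h import *
st=ctrl.state(); im,d=viewer.grab_frame('wrist'); P=pts('wrist',d,st); save(sys.argv[1]+'.png',im,1.5); np.savez('/tmp/'+sys.argv[1],im=im,d=d,P=P)
print(st['tcp_pos'],st['ee_rot'],st['finger_gap'])
hsv=cv2.cvtColor(im,cv2.COLOR_RGB2HSV); H,S,V=[hsv[...,i].astype(int) for i in range(3)]
b=(abs(P[...,0]-.597)<.05)&(abs(P[...,1]-.078)<.05)&(P[...,2]<.045)&(P[...,2]>.01)&(d>0)
w=(b&(S<40)&(V>190)).astype(np.uint8); w=cv2.morphologyEx(w,cv2.MORPH_OPEN,np.ones((3,3),np.uint8))
n,l,s,c=cv2.connectedComponentsWithStats(w)
for i in range(1,n): q=P[l==i]; print('blob',s[i,4],c[i],q.mean(0).round(4),cv2.minEnclosingCircle((q[:,:2]*1000).astype(np.float32)))
red=((H<8)|(H>172))&(S>130)
for r in viewer.trace('wrist','red_tube'):
    q=P[r['mask']&(d>0)&red]
    if len(q)>20:
        t=q[q[:,2]>np.percentile(q[:,2],97)-.006]; print('redtop',r['conf'],len(t),t.mean(0).round(4),cv2.minEnclosingCircle((t[:,:2]*1000).astype(np.float32)))
        A=np.c_[t[:,:2],np.ones(len(t))]; print('slope',np.linalg.lstsq(A,t[:,2],rcond=None)[0][:2].round(3))
E
python3 look.py w2
```

```text
time_s: 5.23
tcp_pos: [0.5565, -0.1905, 0.1055]
ee_rot: [0.497, 0.778, 0.206, -0.324]
contact_force: [0.1, -0.3, -0.8]
finger_gap: 0.0329
finger_force: 40.1
time_s: 5.65
tcp_pos: [0.5573, -0.1909, 0.1658]
ee_rot: [0.498, 0.779, 0.205, -0.322]
contact_force: [-0.3, -0.7, -1.5]
finger_gap: 0.0325
finger_force: 40.1
[ 0.55732456 -0.19090847  0.16579455] [ 0.49750394  0.77903016  0.20542429 -0.32156289] 0.0324628433396952
blob 656 [369.2179878  107.24390244] [0.5978 0.08   0.0262] ((598.52490234375, 78.57807922363281), 24.145965576171875)
redtop 0.97 965 [ 0.661  -0.1307  0.0931] ((661.654296875, -129.8934783935547), 13.399507522583008)
slope [0.012 0.03 ]
redtop 0.76 16086 [ 0.5621 -0.203   0.2525] ((560.8093872070312, -200.48426818847656), 19.302452087402344)
slope [-0.007  0.022]
```

View pics/w2.png

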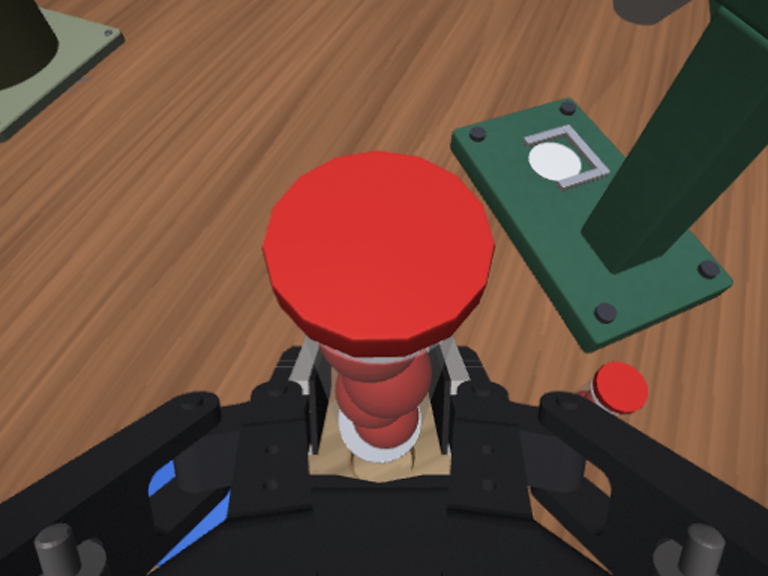

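The wrist view shows the tube upright in the fingers with its cap at (378,250), and the pad at (554,161), about (0.598,0.079) in world. Next is transit to the press's feed side.

```bash
python3 to.py 509 -17 179 52 45; python3 to.py 509 -17 96 52 45|tail -2; python3 to.py 596 77 94 52 45 | tail -2
```

```text
shift [-38.9 183.6   2.4] rot [-0.0027 -0.0023 -1.0972] rows>= 8.8 t 5.75
0.125 [-0.67, 0.66, 1.25, 0.44, 1.89, -0.97] dq max 0.12
0.25 [-0.69, 0.59, 1.36, 0.5, 1.8, -0.88] dq max 0.11
0.375 [-0.7, 0.52, 1.48, 0.57, 1.71, -0.8] dq max 0.12
0.5 [-0.7, 0.44, 1.6, 0.63, 1.61, -0.73] dq max 0.12
0.625 [-0.7, 0.35, 1.71, 0.69, 1.51, -0.66] dq max 0.11
0.75 [-0.7, 0.27, 1.83, 0.75, 1.4, -0.58] dq max 0.12
0.875 [-0.68, 0.18, 1.94, 0.81, 1.29, -0.5] dq max 0.11
1.0 [-0.65, 0.09, 2.05, 0.87, 1.18, -0.42] dq max 0.11
0.875 [-0.68, 0.32, 1.97, 0.86, 1.18, -0.63] dq max 0.13
1.0 [-0.65, 0.27, 2.08, 0.95, 1.05, -0.6] dq max 0.13
0.875 [-0.45, 0.39, 1.87, 0.94, 1.06, -0.49] dq max 0.16
1.0 [-0.37, 0.36, 1.95, 1.05, 0.89, -0.43] dq max 0.17
```

```bash

python3 -m crank '[[[-4,18,0,0,0,-0.11],[-8,37,0,0,0,-0.22],[-12,55,1,0,0,-0.33],[-16,74,1,0,0,-0.44],[-20,92,1,0,0,-0.55]]]' | head -3
python3 -m crank '[[[-4,18,0,0,0,-0.11],[-8,37,0,0,0,-0.22],[-12,55,1,0,0,-0.33],[-16,74,1,0,0,-0.44],[-19,92,1,0,0,-0.547]]]' | head -3
python3 -m crank '[[[0,0,-20,0,0,0],[0,0,-42,0,0,0],[0,0,-64,0,0,0],[0,0,-84,0,0,0],[0,0,-84,0,0,0]]]'
python3 look.py w3
python3 - <<'E'
from to import go; go(509,-17,96,52,45,False); go(596,77,94,52,45,False)
E
```

```text
time_s: 6.17
tcp_pos: [0.5356, -0.0971, 0.1632]
ee_rot: [0.692, 0.611, 0.286, -0.256]
time_s: 6.58
tcp_pos: [0.5159, -0.005, 0.1641]
ee_rot: [0.832, 0.402, 0.344, -0.169]
time_s: 7.0
tcp_pos: [0.5139, -0.0037, 0.0774]
ee_rot: [0.831, 0.403, 0.341, -0.173]
contact_force: [-0.9, 0.7, -1.2]
finger_gap: 0.0326
finger_force: 40.2
[ 0.51388924 -0.00373661  0.07740356] [ 0.83123755  0.40344401  0.34122835 -0.17274339] 0.032623413053837286
blob 204 [262.39215686  96.62254902] [0.6109 0.109  0.0311] ((610.4991455078125, 109.3193359375), 19.109420776367188)
blob 123 [296.32520325  98.77235772] [0.6326 0.0882 0.0312] ((632.6797485351562, 88.71102905273438), 9.964518547058105)
redtop 0.57 16070 [ 0.505  -0.0148  0.1642] ((506.6944274902344, -12.314167022705078), 19.329471588134766)
slope [0.008 0.026]
shift [ 0.8 -1.3  1.7] rot [-0.0049 -0.0039 -0.0003] rows>= 0.1 t 7.1
shift [87.8 92.7 -0.3] rot [-0.0049 -0.0039 -0.0003] rows>= 3.1 t 7.1
```

View pics/w3.png

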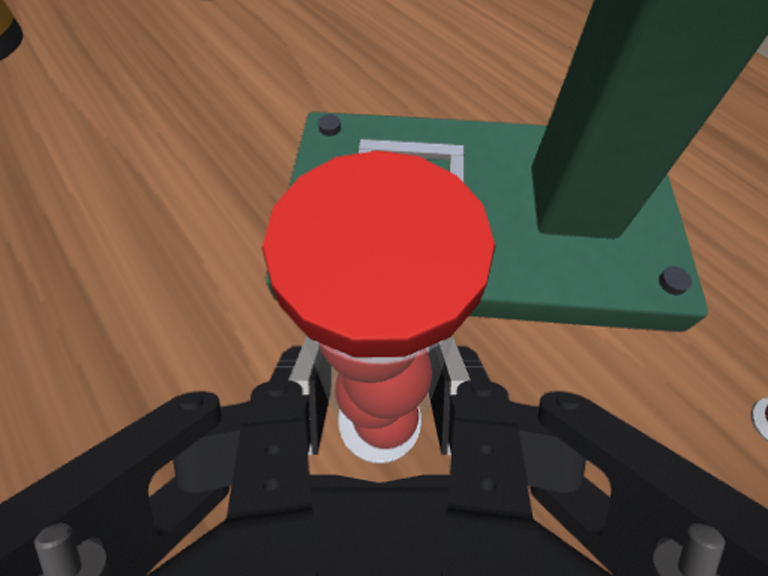

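The wrist view shows the tube still upright at the feed side, cap at (378,250), with the horseshoe's back wall behind it at (412,148). Now I'll slide it in.

```bash

python3 -m crank '[[[8,8,4,0,0,0],[22,22,4,0,0,0],[36,36,4,0,0,0],[50,50,4,0,0,0],[62,62,4,0,0,0]]]' 
python3 -m crank '[[[10,10,0,0,0,0],[20,20,0,0,0,0],[30,30,0,0,0,0],[30,30,0,0,0,0],[30,30,0,0,0,0]]]'
python3 -m crank '[[[0,0,-2,0,0,0],[0,0,-4,0,0,0],[0,0,-6,0,0,0],[0,0,-6,0,0,0]]]'
python3 look.py w4 | head -1
python3 - <<'E'
from h import *
im,d=viewer.grab_frame('side'); P=pts('side',d); save('s4.png',im[130:260,220:360],5)
hsv=cv2.cvtColor(im,cv2.COLOR_RGB2HSV); H,S=hsv[...,0].astype(int),hsv[...,1]
m=((H<8)|(H>172))&(S>130)&(abs(P[...,0]-.597)<.05)&(abs(P[...,1]-.078)<.06)&(P[...,2]<.2)&(P[...,2]>.13)
q=P[m]; t=q[q[:,2]>np.percentile(q[:,2],90)-.008]; print(len(t),t.mean(0).round(4),np.percentile(t[:,2],90),cv2.minEnclosingCircle((t[:,:2]*1000).astype(np.float32)))
z=np.load('/tmp/w4.npz'); im,P=z['im'],z['P']; hsv=cv2.cvtColor(im,cv2.COLOR_RGB2HSV); H,S=hsv[...,0].astype(int),hsv[...,1]
m=((H<8)|(H>172))&(S>130)&(P[...,2]>.14)&(P[...,2]<.19); q=P[m]; q=q[q[:,2]>np.percentile(q[:,2],97)-.006]
print(len(q),q.mean(0),cv2.minEnclosingCircle((q[:,:2]*1000).astype(np.float32)))
E
```

```text
time_s: 7.52
tcp_pos: [0.5813, 0.0563, 0.0877]
ee_rot: [0.83, 0.405, 0.345, -0.168]
contact_force: [-0.1, -1.0, -0.2]
finger_gap: 0.033
finger_force: 40.2
time_s: 7.93
tcp_pos: [0.6104, 0.0861, 0.0872]
ee_rot: [0.83, 0.406, 0.345, -0.168]
contact_force: [0.6, -0.3, -1.7]
finger_gap: 0.0331
finger_force: 40.2
time_s: 8.27
tcp_pos: [0.6092, 0.0854, 0.0794]
ee_rot: [0.831, 0.404, 0.344, -0.169]
contact_force: [1.4, 0.2, -2.0]
finger_gap: 0.0328
finger_force: 40.2
[0.60916464 0.08535859 0.07938928] [ 0.83059264  0.40425501  0.34381431 -0.16877638] 0.03276275301513808Traceback (most recent call last):
  File "<stdin>", line 5, in <module>
    return _quantile_unchecked(
        a, q, axis, out, overwrite_input, method, keepdims, weights)
    return _ureduce(a,
                    func=_quantile_ureduce_func,
    ...<5 lines>...
                    overwrite_input=overwrite_input,
                    method=method)
    r = func(a, **kwargs)
    result = _quantile(arr,
                       quantiles=q,
    ...<2 lines>...
                       out=out,
                       weights=wgt)
    slices_having_nans = np.isnan(arr[-1, ...])
                                  ~~~^^^^^^^^^
IndexError: index -1 is out of bounds for axis 0 with size 0
```

View pics/s4.png

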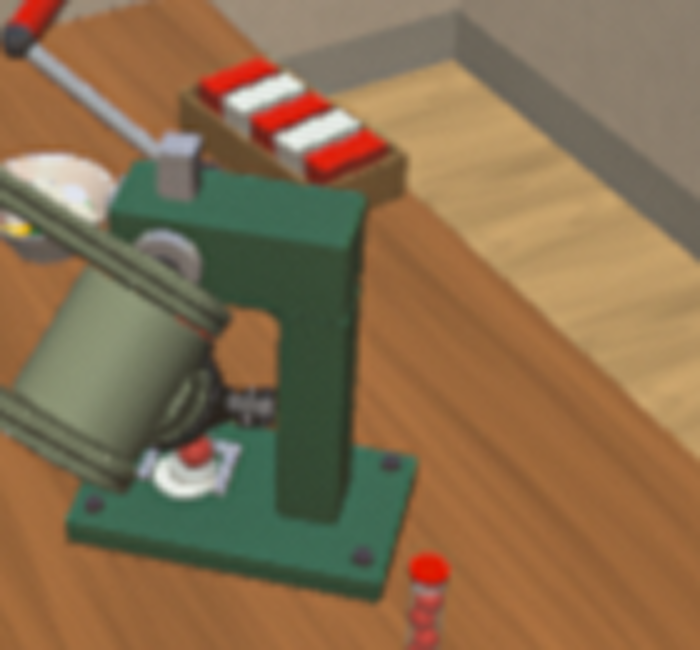

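The side crop shows the tube's base inside the horseshoe on the pad at (190,460), with the lever still up. I'll check the offset.

```bash
cat > cap.py <<'E'
import sys
from h import *
z=np.load(sys.argv[1]); im,P=z['im'],z['P']; hsv=cv2.cvtColor(im,cv2.COLOR_RGB2HSV); H,S=hsv[...,0].astype(int),hsv[...,1]
m=((H<8)|(H>172))&(S>130)&(P[...,2]>.13)&(P[...,2]<.19); q=P[m]; print(len(q)); q=q[q[:,2]>np.percentile(q[:,2],97)-.006]
c=np.array(cv2.minEnclosingCircle((q[:,:2]*1000).astype(np.float32))[0]); n=np.array([598,79.]); yw=np.radians(-43)
print(q.mean(0).round(4),c, 'press xy of cap', (R.from_euler('z',-yw).as_matrix()[:2,:2]@(c-n)).round(1),(R.from_euler('z',-yw).as_matrix()[:2,:2]@(q.mean(0)[:2]*1000-n)).round(1))
E
python3 cap.py /tmp/w4.npz; python3 -c "
from bench import ctrl
for _ in range(3):
    s=ctrl.state();print(s['tcp_pos'],s['contact_force'])"
python3 -c "
from h import *
z=np.load('/tmp/w4.npz');im,P=z['im'],z['P'];hsv=cv2.cvtColor(im,cv2.COLOR_RGB2HSV);H,S,V=[hsv[...,i].astype(int) for i in range(3)]
m=(S<60)&(V>110)&(abs(P[...,0]-.598)<.06)&(abs(P[...,1]-.079)<.06)&(abs(P[...,2]-.03)<.006)
q=(P[m][:,:2]*1000-[598,79])@R.from_euler('z',43,degrees=True).as_matrix()[:2,:2].T
print(m.sum(), np.percentile(q,[0,5,50,95,100],axis=0).round(1).tolist())"

```

```text
8206
[0.5958 0.0663 0.1659] [599.38708496  73.0792923 ] press xy of cap [ 5.1 -3.4] [  7.  -10.8]
[0.60961221 0.08550566 0.0798408 ] [-0.37107573 -0.71291817 -0.1581532 ]
[0.60961221 0.08550566 0.0798408 ] [-0.37107573 -0.71291817 -0.1581532 ]
[0.60961221 0.08550566 0.0798408 ] [-0.37107573 -0.71291817 -0.1581532 ]
1427 [[-24.3, -21.4], [-19.0, -19.6], [0.1, -11.7], [27.0, 3.3], [33.7, 10.7]]
```

```bash

python3 -m crank '[[[-1,2.5,0,0,0,0],[-2.3,4.9,0,0,0,0],[-2.3,4.9,-1.5,0,0,0],[-2.3,4.9,-3,0,0,0],[-2.3,4.9,-3,0,0,0]]]' 
python3 -m crank '[[[0,0,-1,0,0,0],[0,0,-2,0,0,0],[0,0,-2,0,0,0]]]'
python3 -m crank '[[[0,0,-1,0,0,0],[0,0,-2,0,0,0],[0,0,-2,0,0,0]]]'
```

```text
time_s: 8.83
tcp_pos: [0.6072, 0.0909, 0.0767]
ee_rot: [0.83, 0.405, 0.344, -0.169]
contact_force: [0.3, -0.8, -1.1]
finger_gap: 0.0327
finger_force: 40.2
time_s: 9.08
tcp_pos: [0.6074, 0.0907, 0.0748]
ee_rot: [0.83, 0.405, 0.344, -0.169]
contact_force: [0.4, -0.5, -1.4]
finger_gap: 0.0327
finger_force: 40.2
time_s: 9.33
tcp_pos: [0.6077, 0.0907, 0.0732]
ee_rot: [0.83, 0.405, 0.344, -0.169]
contact_force: [0.6, -0.8, -0.4]
finger_gap: 0.0327
finger_force: 40.4
```

```bash

python3 -m crank '[[[-0.7,-0.7,-0.5,0,0,0],[-1,-1,-1,0,0,0],[-1,-1,-1,0,0,0]]]' | sed -n '2p;4p'
python3 -m crank '[[[0,0,-1,0,0,0],[0,0,-1,0,0,0]]]'| sed -n '2p;4p'
python3 -m crank '[[[0,0,-0.5,0,0,0],[0,0,-0.5,0,0,0]]]'| sed -n '2p;4p'
```

```text
tcp_pos: [0.6073, 0.09, 0.0732]
contact_force: [1.2, 3.5, 3.9]
tcp_pos: [0.6075, 0.0903, 0.0731]
contact_force: [-2.0, 1.4, 10.6]
tcp_pos: [0.6076, 0.0904, 0.0731]
contact_force: [-2.7, 1.9, 11.5]
```

```bash

python3 -m crank '[[[0,0,1,0,0,0],[0,0,1.5,0,0,0]]]' | sed -n '2p;4p'
python3 -m crank '[[[0,0,0,0,0,0],[0,0,0,0,0,0],[0,0,0,0,0,0],[0,0,0,0,0,0]]]' 48
python3 -m crank '[[[0,0,0,0,0,0],[-8,-10,0,0,0,0],[-20,-25,0,0,0,0],[-34,-43,0,0,0,0],[-50,-62,0,0,0,0]]]'
python3 -m crank '[[[-12,-15,0,0,0,0],[-25,-30,0,0,0,0],[-37,-46,0,0,0,0],[-37,-46,0,0,0,0],[-37,-46,0,0,0,0]]]'
python3 look.py w5; python3 cap.py /tmp/w5.npz
```

```text
tcp_pos: [0.6072, 0.0899, 0.0732]
contact_force: [0.5, 1.1, 3.6]
time_s: 10.42
tcp_pos: [0.606, 0.0896, 0.0712]
ee_rot: [0.831, 0.405, 0.344, -0.169]
contact_force: [0.3, -0.0, -0.2]
finger_gap: 0.0479
finger_force: 0.0
time_s: 10.83
tcp_pos: [0.556, 0.0274, 0.0719]
ee_rot: [0.83, 0.405, 0.344, -0.169]
contact_force: [0.8, -0.2, -0.1]
finger_gap: 0.0476
finger_force: 0.0
time_s: 11.25
tcp_pos: [0.5196, -0.0192, 0.072]
ee_rot: [0.831, 0.404, 0.344, -0.168]
contact_force: [0.5, 1.1, -0.6]
finger_gap: 0.0479
finger_force: 0.0
[ 0.51956617 -0.01922875  0.07202561] [ 0.83070465  0.40377559  0.34440407 -0.16816923] 0.04789715472389946
blob 35 [226.57142857  84.57142857] [0.5983 0.1203 0.0312] ((597.8898315429688, 120.81737518310547), 3.7864787578582764)
blob 74 [284.37837838  88.48648649] [0.6355 0.0847 0.0312] ((635.8775634765625, 85.524658203125), 6.129428386688232)
blob 9 [227.  90.] [0.5945 0.1143 0.0314] ((594.5234985351562, 114.16519927978516), 1.6945631504058838)
blob 16 [226.5  94.5] [0.5911 0.1104 0.031 ] ((590.7369384765625, 110.57049560546875), 2.643291473388672)
blob 16 [224.5 
[... 299 characters left out ...]
519531), 22.898344039916992)
blob 9 [222. 110.] [0.5775 0.0978 0.0309] ((577.2774658203125, 97.4518051147461), 1.896267294883728)
blob 18 [221.83333333 115.66666667] [0.5737 0.0926 0.031 ] ((573.6967163085938, 92.98387145996094), 2.7107908725738525)
blob 18 [286.  122.5] [0.6105 0.0541 0.031 ] ((610.3612060546875, 54.020172119140625), 3.114774227142334)
redtop 0.81 403 [0.5882 0.0708 0.1271] ((590.8766479492188, 73.94343566894531), 11.517904281616211)
slope [ 0.009 -0.107]
redtop 0.81 126 [ 0.6523 -0.1232  0.0268] ((653.4729614257812, -124.2639389038086), 6.592438220977783)
slope [-0.6    0.649]
21
[0.5892 0.0688 0.1303] [589.32312012  68.98543549] press xy of cap [  0.5 -13.2] [  0.5 -13.5]
```

View pics/w5.png

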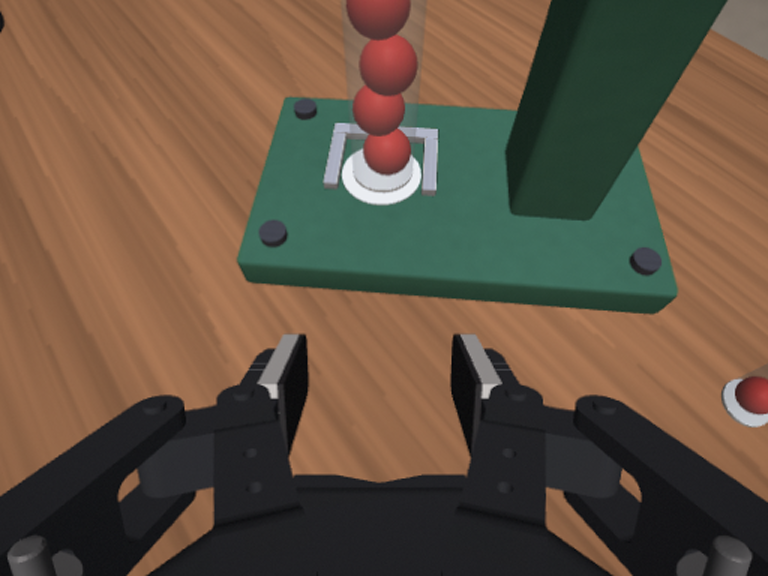

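The wrist view shows the tube released and standing upright on the pad at (382,175) inside the horseshoe. Now for the lever: rise, tilt to near vertical, and go above the grip.

```bash
cat > plan.py <<'E'
import sys
from k import *
from bench import ctrl
s=ctrl.state(); q=np.array(s['joint_positions']); p=s['tcp_pos']; R0=R.from_quat(s['ee_rot'])
for w in sys.argv[1:]:
    x,y,z,yaw,lean=map(float,w.split(',')); t=tool(yaw,lean,1); tgt=np.array([x,y,z])/1000+t.as_matrix()[:,2]*.019
    rv=(t*R0.inv()).as_rotvec(); dp=tgt-p; print(w,'shift',(dp*1000).round(1),'rot',rv.round(3),'rows',round(max(np.linalg.norm(dp)/.0417,np.degrees(np.linalg.norm(rv))/7.16),1))
    for f in (.25,.5,.75,1):
        r=ik(p+f*dp,R.from_rotvec(rv*f)*R0,q)
        if not len(r): print(' no ik',f); continue
        print('  ',f,r[0].tolist(),np.abs(r[0]-q).max().round(2)); q=r[0]
    p,R0=tgt,t
E
python3 plan.py 460,-30,250,49,15 500,120,430,47,-15 580,238,420,47,-15 580,238,330,47,-15 525,289,243,47,-15 594,225,120,47,-15
```

```text
460,-30,250,49,15 shift [-56.5  -8.2 159.6] rot [-0.406  0.333 -0.051] rows 4.2
   0.25 [-0.62, 0.14, 2.06, 0.77, 1.06, -0.38] 0.25
   0.5 [-0.56, 0.02, 2.03, 0.59, 1.1, -0.15] 0.23
   0.75 [-0.49, -0.07, 1.98, 0.42, 1.19, 0.06] 0.21
   1 [-0.42, -0.13, 1.91, 0.26, 1.29, 0.23] 0.17
500,120,430,47,-15 shift [ 33.4 142.7 180. ] rot [-0.389  0.35  -0.034] rows 5.6
   0.25 [-0.24, -0.11, 1.78, 0.12, 1.41, 0.46] 0.23
   0.5 [-0.09, -0.05, 1.63, 0.0, 1.56, 0.65] 0.19
   0.75 [0.05, 0.04, 1.46, -0.09, 1.74, 0.78] 0.18
   1 [0.16, 0.14, 1.27, -0.17, 1.93, 0.87] 0.19
580,238,420,47,-15 shift [ 80. 118. -10.] rot [0. 0. 0.] rows 3.4
   0.25 [0.2, 0.21, 1.2, -0.16, 1.94, 0.91] 0.07
   0.5 [0.24, 0.27, 1.13, -0.15, 1.96, 0.95] 0.07
   0.75 [0.28, 0.34, 1.04, -0.15, 1.98, 0.99] 0.09
   1 [0.31, 0.42, 0.95, -0.14, 2.0, 1.02] 0.09
580,238,330,47,-15 shift [  0.   0. -90.] rot [0. 0. 0.] rows 2.2
   0.25 [0.31, 0.42, 1.0, -0.14, 1.96, 1.03] 0.05
   0.5 [0.31, 0.42, 1.04, -0.13, 1.91, 1.03] 0.05
   0.75 [0.31, 0.42, 1.08, -0.13, 1.87, 1.04] 0.04
   1 [0.31, 0.43, 1.11, -0.13, 1.83, 1.04] 0.04
525,289,243,47,-15 shift [-55.  51. -87.] rot [0. 0. 0.] rows 2.8
   0.25 [0.34, 0.42, 1.16, -0.12, 1.79, 1.07] 0.05
   0.5 [0.36, 0.42, 1.21, -0.12, 1.74, 1.1] 0.05
   0.75 [0.38, 0.42, 1.26, -0.11, 1.7, 1.13] 0.05
   1 [0.41, 0.42, 1.3, -0.1, 1.66, 1.16] 0.04
594,225,120,47,-15 shift [  69.  -64. -123.] rot [0. 0. 0.] rows 3.7
   0.25 [0.38, 0.46, 1.31, -0.11, 1.61, 1.14] 0.05
   0.5 [0.35, 0.51, 1.31, -0.12, 1.56, 1.11] 0.05
   0.75 [0.32, 0.55, 1.31, -0.13, 1.51, 1.09] 0.05
   1 [0.29, 0.6, 1.3, -0.13, 1.47, 1.07] 0.05
```

```bash

python3 -m crank '[[[-14,-2,30,-0.08,0.066,-0.01],[-26,-4,64,-0.16,0.133,-0.02],[-38,-6,98,-0.24,0.2,-0.03],[-48,-7,130,-0.32,0.266,-0.04],[-56,-8,160,-0.406,0.333,-0.051]]]' | head -2
python3 -m crank '[[[4,20,36,-0.08,0.07,-0.007],[8,45,72,-0.156,0.14,-0.014],[16,75,108,-0.234,0.21,-0.02],[24,108,144,-0.311,0.28,-0.027],[33,143,180,-0.389,0.35,-0.034]]]' | head -2
python3 -m crank '[[[20,30,-2,0,0,0],[40,59,-5,0,0,0],[60,88,-8,0,0,0],[80,118,-10,0,0,0],[80,118,-10,0,0,0]]]' 50
python3 plan.py 580,238,330,47,-15 | head -1
python3 - <<'E'
from h import *
st=ctrl.state(); im,d=viewer.grab_frame('wrist'); P=pts('wrist',d,st); save('w6.png',im,1.5)
hsv=cv2.cvtColor(im,cv2.COLOR_RGB2HSV); H,S=hsv[...,0].astype(int),hsv[...,1]
m=((H<8)|(H>172))&(S>130)&(P[...,2]>.3)&(d>0); q=P[m]
print(len(q),np.percentile(q,[5,50,95],axis=0).round(4).tolist(),cv2.minAreaRect((q[:,:2]*1000).astype(np.float32)))
E
```

```text
time_s: 11.77
tcp_pos: [0.4633, -0.0261, 0.2351]
time_s: 12.18
tcp_pos: [0.4919, 0.1024, 0.3973]
time_s: 12.6
tcp_pos: [0.5733, 0.2239, 0.3785]
ee_rot: [0.907, 0.399, -0.122, 0.051]
contact_force: [-0.1, -0.1, -3.2]
finger_gap: 0.0497
finger_force: 0.0
580,238,330,47,-15 shift [  3.4  10.5 -66.8] rot [-0.001 -0.005 -0.008] rows 1.6
5086 [[0.5487, 0.2067, 0.332], [0.5819, 0.2414, 0.3404], [0.6065, 0.2672, 0.3425]] ((584.1439208984375, 225.25537109375), (88.25748443603516, 49.969932556152344), 46.733177185058594)
```

View pics/w6.png

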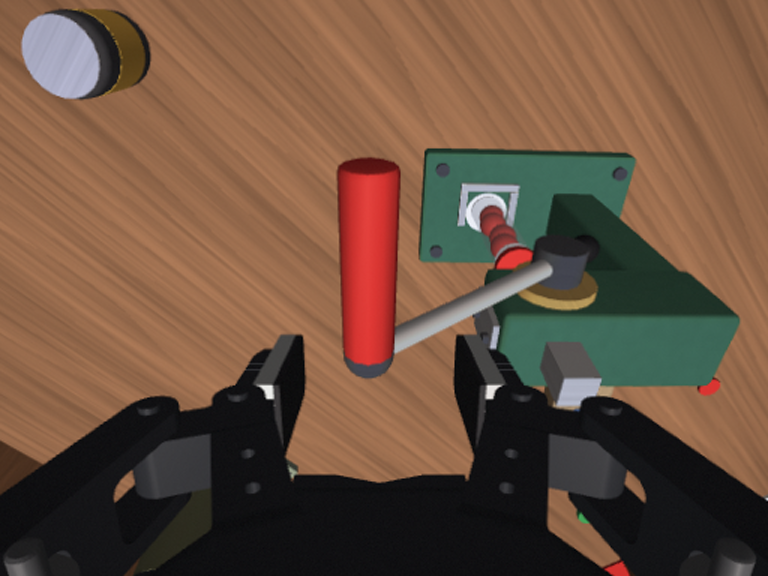

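The wrist view shows the red grip centred between the fingers at (368,265), and the tube standing under the ram at (490,215). Descend and close.

```bash

python3 -m crank '[[[1,4,-15,0,0,0],[2,8,-32,0,0,0],[3,10,-50,0,0,0],[3,10,-66,0,0,0],[3,10,-66,0,0,0]]]'
python3 -m crank '[[[0,0,0,0,0,0],[0,0,0,0,0,0],[0,0,0,0,0,0],[0,0,0,0,0,0],[0,0,0,0,0,0]]]' 15 30
python3 plan.py 580,238,330,47,-15 | head -1
python3 - <<'E'
import numpy as np
th0=np.radians(38.0)
for a in np.arange(0,1.56,.1):
    x=-155*np.cos(th0-a); z=155*np.sin(th0-a); dx=x+155*np.cos(th0); print(round(a,2),np.round([dx*.731,-dx*.682,z-155*np.sin(th0)],1))
E
```

```text
time_s: 13.07
tcp_pos: [0.5726, 0.2272, 0.3141]
ee_rot: [0.909, 0.396, -0.123, 0.052]
contact_force: [-0.5, -0.6, -0.5]
finger_gap: 0.0499
finger_force: 0.0
time_s: 13.48
tcp_pos: [0.5724, 0.2299, 0.3198]
ee_rot: [0.909, 0.397, -0.121, 0.049]
contact_force: [-7.6, 4.6, -0.2]
finger_gap: 0.0227
finger_force: 32.2
580,238,330,47,-15 shift [ 4.2  4.6 -8.1] rot [-0.004 -0.004 -0.002] rows 0.2
0.0 [ 0. -0.  0.]
0.1 [ -6.5   6.1 -12.7]
0.2 [-12.1  11.3 -26.2]
0.3 [-16.6  15.5 -40.4]
0.4 [-20.1  18.8 -55.1]
0.5 [-22.5  21.  -70.2]
0.6 [-23.8  22.2 -85.6]
0.7 [ -23.9   22.3 -101.1]
0.8 [ -23.    21.4 -116.6]
0.9 [ -20.9   19.5 -131.8]
1.0 [ -17.7   16.5 -146.6]
1.1 [ -13.4   12.5 -161. ]
1.2 [  -8.1    7.5 -174.7]
1.3 [  -1.8    1.7 -187.6]
1.4 [   5.4   -5.  -199.6]
1.5 [  13.4  -12.5 -210.5]
```

```bash

python3 -m crank '[[[-6.5,6,-12.7,0,0,0],[-12,11.3,-26,0,0,0],[-16.6,15.5,-40.4,0,0,0],[-20,18.8,-55,0,0,0],[-22.5,21,-70,0,0,0]]]'
```

```text
time_s: 13.9
tcp_pos: [0.5512, 0.25, 0.2525]
ee_rot: [0.909, 0.396, -0.119, 0.051]
contact_force: [-8.0, 3.2, 6.7]
finger_gap: 0.0229
finger_force: 37.2
```

```bash

python3 -m crank '[[[-1.3,1.2,-15.4,0,0,0],[-1.4,1.3,-31,0,0,0],[-0.5,0.4,-46.4,0,0,0],[1.6,-1.5,-61.6,0,0,0],[4.8,-4.5,-76.4,0,0,0]]]'
python3 -m crank '[[[4.3,-4,-14.4,0,0,0],[9.6,-9,-28,0,0,0],[12.5,-12,-34.5,0,0,0],[16,-15,-41,0,0,0],[16,-15,-41,0,0,0]]]'
```

```text
time_s: 14.32
tcp_pos: [0.5522, 0.2489, 0.1729]
ee_rot: [0.909, 0.397, -0.122, 0.047]
contact_force: [-15.7, 12.3, 3.3]
finger_gap: 0.0227
finger_force: 42.6
time_s: 14.73
tcp_pos: [0.5654, 0.2364, 0.1273]
ee_rot: [0.908, 0.397, -0.125, 0.043]
contact_force: [-16.5, 18.7, -6.2]
finger_gap: 0.0229
finger_force: 45.6
```

```bash

python3 -m crank '[[[2,-2,-6,0,0,0],[5,-5,-12,0,0,0],[8,-7.5,-18,0,0,0],[11,-10,-24,0,0,0],[11,-10,-24,0,0,0]]]'
python3 - <<'E'
from h import *
st=ctrl.state(); im,d=viewer.grab_frame('wrist'); P=pts('wrist',d,st); save('w7.png',im,1.5); print(st['tcp_pos'])
im,d=viewer.grab_frame('side'); P=pts('side',d); save('s7.png',im[110:260,200:340],5)
E
```

```text
time_s: 15.15
tcp_pos: [0.5773, 0.2252, 0.1039]
ee_rot: [0.908, 0.397, -0.124, 0.045]
contact_force: [-16.3, 16.2, -5.5]
finger_gap: 0.0228
finger_force: 47.5
[0.57729001 0.22520661 0.10392036]
```

View pics/s7.png

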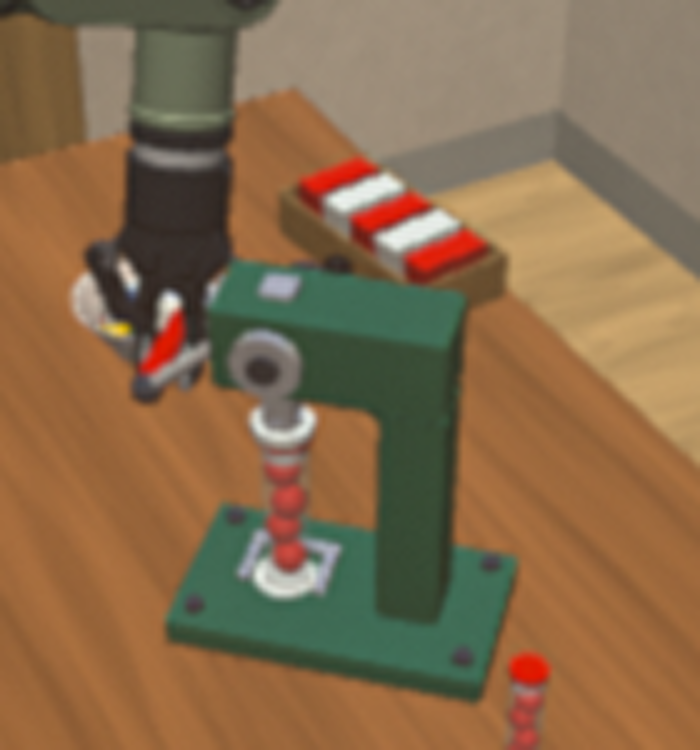

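The side crop shows the ram down on the cap at (283,425) with the tube upright at (285,500). I'll push a little further to confirm the stop.

```bash

python3 -m crank '[[[1,-1,-3,0,0,0],[2,-2,-6,0,0,0],[2,-2,-6,0,0,0],[2,-2,-6,0,0,0]]]'
python3 -m crank '[[[1,-1,-3,0,0,0],[2,-2,-6,0,0,0],[2,-2,-6,0,0,0],[2,-2,-6,0,0,0]]]'
```

```text
time_s: 15.58
tcp_pos: [0.5801, 0.2225, 0.0992]
ee_rot: [0.908, 0.396, -0.124, 0.046]
contact_force: [-13.1, 13.5, -5.4]
finger_gap: 0.0231
finger_force: 48.2
time_s: 15.92
tcp_pos: [0.5835, 0.2194, 0.0943]
ee_rot: [0.909, 0.396, -0.123, 0.047]
contact_force: [-12.5, 10.6, -1.3]
finger_gap: 0.0228
finger_force: 48.7
```

```bash

python3 -m crank '[[[1.5,-1.5,-3,0,0,0],[3,-3,-6,0,0,0],[3,-3,-6,0,0,0],[3,-3,-6,0,0,0]]]'
python3 -m crank '[[[1.5,-1.5,-3,0,0,0],[3,-3,-6,0,0,0],[3,-3,-6,0,0,0],[3,-3,-6,0,0,0]]]'
python3 - <<'E'
from h import *
st=ctrl.state(); im,d=viewer.grab_frame('side'); P=pts('side',d); save('s8.png',im[110:260,200:340],5)
hsv=cv2.cvtColor(im,cv2.COLOR_RGB2HSV); H,S=hsv[...,0].astype(int),hsv[...,1]
V=hsv[...,2].astype(int)
m=(S<50)&(V>150)&(abs(P[...,0]-.598)<.04)&(abs(P[...,1]-.079)<.04)&(P[...,2]>.12)&(P[...,2]<.25); q=P[m]; print('foot z pct',len(q),np.percentile(q[:,2],[2,10,25,50,75,90]).round(4))
for r in viewer.trace('side','lever_grip')[:2]:
    mm=r['mask']&((H<8)|(H>172))&(S>130); q=P[mm]; print(r['conf'],len(q), q.mean(0) if len(q) else '')
E
```

```text
time_s: 16.25
tcp_pos: [0.5858, 0.2173, 0.0909]
ee_rot: [0.909, 0.396, -0.123, 0.047]
contact_force: [-17.9, 12.1, 8.4]
finger_gap: 0.023
finger_force: 50.0
time_s: 16.58
tcp_pos: [0.5863, 0.2168, 0.0897]
ee_rot: [0.908, 0.396, -0.125, 0.044]
contact_force: [-29.7, 14.8, 29.2]
finger_gap: 0.0228
finger_force: 52.1
foot z pct 51 [0.1552 0.1571 0.1603 0.161  0.1628 0.1643]
0.57 47 [0.58309112 0.21302409 0.12797961]
0.51 62 [0.58745405 0.21859493 0.12708404]
```

View pics/s8.png

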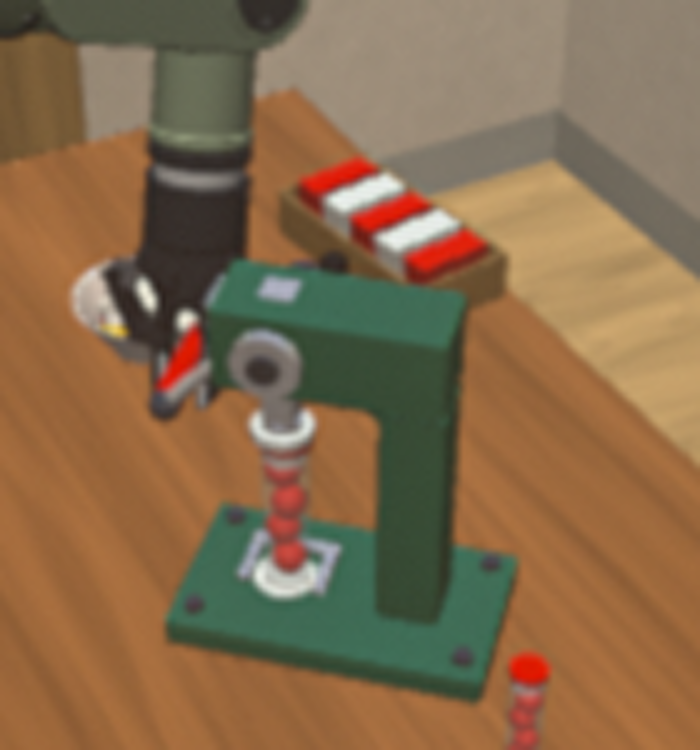

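The stop is reached: force jumped to about 30 N with no further travel. Cap is home at (283,430) in the side crop, foot at about 0.153–0.155. Easing up now.

```bash

python3 -m crank '[[[-8,7.5,11,0,0,0],[-15,14,23,0,0,0],[-21.5,20,36,0,0,0],[-27,25,49.5,0,0,0],[-31,29,64,0,0,0]]]' | sed -n '1,2p;4p;6p'
python3 -m crank '[[[-3.2,3,14.8,0,0,0],[-5.3,5,30,0,0,0],[-6.2,5.8,45.5,0,0,0],[-6.1,5.7,61,0,0,0],[-4.8,4.5,76.4,0,0,0]]]' | sed -n '1,2p;4p;6p'
python3 -m crank '[[[2.4,-2.2,15,0,0,0],[5.9,-5.5,29.8,0,0,0],[8.2,-7.5,37,0,0,0],[10.4,-9.7,44,0,0,0],[10.4,-9.7,44,0,0,0]]]' 
```

```text
time_s: 17.1
tcp_pos: [0.5586, 0.2428, 0.146]
contact_force: [-8.3, 10.1, -7.0]
finger_force: 43.9
time_s: 17.52
tcp_pos: [0.5483, 0.2525, 0.2227]
contact_force: [-24.9, 23.8, 0.8]
finger_force: 39.7
time_s: 17.93
tcp_pos: [0.5554, 0.2461, 0.2733]
ee_rot: [0.906, 0.401, -0.127, 0.037]
contact_force: [-39.0, 28.7, 17.8]
finger_gap: 0.0229
finger_force: 38.9
```

```bash

python3 -m crank '[[[-4,4,2,0,0,0],[-4,4,6,0,0,0],[-2,2,12,0,0,0],[-2,2,12,0,0,0]]]'
python3 -m crank '[[[2,-2,6,0,0,0],[5,-5,12,0,0,0],[5,-5,12,0,0,0]]]' 
python3 - <<'E'
from h import *
im,d=viewer.grab_frame('side'); P=pts('side',d)
hsv=cv2.cvtColor(im,cv2.COLOR_RGB2HSV); H,S=hsv[...,0].astype(int),hsv[...,1]
m=((H<8)|(H>172))&(S>130)&(P[...,2]>.2)&(P[...,1]>.1)&(P[...,1]<.35)&(abs(P[...,0]-.57)<.1)
print(m.sum(),np.percentile(P[m],[5,50,95],axis=0).round(4).tolist())
z=np.load('/tmp/side.npz'); m0=m&(((cv2.cvtColor(z['im'],cv2.COLOR_RGB2HSV)[...,0]<8)))
print('overlap w/ rest',m0.sum(), m.sum())
E
```

```text
time_s: 18.27
tcp_pos: [0.5585, 0.2431, 0.2846]
ee_rot: [0.908, 0.399, -0.124, 0.043]
contact_force: [-25.8, 16.7, 14.3]
finger_gap: 0.0227
finger_force: 36.6
time_s: 18.52
tcp_pos: [0.5633, 0.2387, 0.2985]
ee_rot: [0.908, 0.399, -0.123, 0.042]
contact_force: [-26.1, 18.0, 17.8]
finger_gap: 0.0228
finger_force: 36.1
74 [[0.5406, 0.2047, 0.3133], [0.5595, 0.2286, 0.3207], [0.5826, 0.2605, 0.3235]]
overlap w/ rest 45 74
```

```bash

python3 -m crank '[[[1,-1,5,0,0,0],[3,-3,10,0,0,0],[3,-3,10,0,0,0]]]'|sed -n '2p;4p'
python3 -m crank '[[[2,-2,5,0,0,0],[4,-4,9,0,0,0],[4,-4,9,0,0,0]]]' |sed -n '2p;4p'
cat > lv.py <<'E'
from h import *
im,d=viewer.grab_frame('side'); P=pts('side',d)
hsv=cv2.cvtColor(im,cv2.COLOR_RGB2HSV); H,S=hsv[...,0].astype(int),hsv[...,1]
m=((H<8)|(H>172))&(S>130)&(P[...,2]>.2)&(P[...,1]>.1)&(P[...,1]<.35)&(abs(P[...,0]-.57)<.1)
print(m.sum(),np.percentile(P[m],[5,50,95],axis=0).round(4).tolist())
E
python3 lv.py
```

```text
tcp_pos: [0.5675, 0.2346, 0.3088]
contact_force: [-24.4, 15.8, 18.4]
tcp_pos: [0.5723, 0.2302, 0.3187]
contact_force: [-22.4, 14.8, 19.4]
71 [[0.5489, 0.1979, 0.3329], [0.5664, 0.2186, 0.339], [0.5889, 0.2526, 0.3424]]
```

```bash

python3 -m crank '[[[-1,1,2,0,0,0],[-2,2,4,0,0,0],[-2,2,4,0,0,0]]]'|sed -n '2p;4p'
python3 -m crank '[[[-1,1,2,0,0,0],[-1,1,2,0,0,0]]]'|sed -n '2p;4p'
python3 lv.py
python3 -m crank '[[[0,0,0,0,0,0],[0,0,0,0,0,0],[0,0,0,0,0,0],[0,0,0,0,0,0],[0,0,0,0,0,0]]]' 55
python3 lv.py
```

```text
tcp_pos: [0.5724, 0.23, 0.3192]
contact_force: [-13.5, 10.5, 10.5]
tcp_pos: [0.5724, 0.23, 0.3193]
contact_force: [-10.6, 7.9, 6.1]
72 [[0.5482, 0.1966, 0.3342], [0.5675, 0.2183, 0.3396], [0.5874, 0.252, 0.343]]
time_s: 20.0
tcp_pos: [0.5764, 0.2253, 0.3164]
ee_rot: [0.909, 0.395, -0.119, 0.052]
contact_force: [1.0, -0.2, 0.6]
finger_gap: 0.055
finger_force: 0.0
103 [[0.5493, 0.1973, 0.3309], [0.5757, 0.2285, 0.3384], [0.6039, 0.2579, 0.3423]]
```

```bash

python3 -m crank '[[[3,3,20,0,0,0],[6,6,42,0,0,0],[10,10,66,0,0,0],[14,14,90,0,0,0],[18,18,115,0,0,0]]]'|sed -n '1,2p;4p'
python3 -m crank '[[[-30,0,0,0,0,0],[-65,0,0,0,0,0],[-100,0,0,0,0,0],[-140,0,0,0,0,0],[-140,0,0,0,0,0]]]'|sed -n '1,2p;4p'
python3 lv.py
python3 - <<'E'
from h import *
im,d=viewer.grab_frame('side'); P=pts('side',d); save('s9.png',im[90:370,130:380],2.1)
hsv=cv2.cvtColor(im,cv2.COLOR_RGB2HSV); H,S=hsv[...,0].astype(int),hsv[...,1]
m=((H<8)|(H>172))&(S>130)&(abs(P[...,0]-.598)<.05)&(abs(P[...,1]-.079)<.05)&(P[...,2]>.12)&(P[...,2]<.2)
q=P[m];print('cap',len(q),np.percentile(q,[5,50,97],axis=0).round(4).tolist())
for l in ['green_tube','blue_tube','tea_tin','cap_bowl']:
    r=viewer.trace('side',l)
    if r: print(l,np.round(r[0]['centre']))
E
```

```text
time_s: 20.47
tcp_pos: [0.5941, 0.2435, 0.4318]
contact_force: [0.1, -0.6, 0.5]
time_s: 20.88
tcp_pos: [0.4474, 0.2435, 0.4306]
contact_force: [0.7, 1.1, -0.5]
101 [[0.5495, 0.1979, 0.3314], [0.576, 0.2262, 0.3388], [0.6047, 0.2566, 0.342]]
cap 91 [[0.584, 0.0631, 0.1254], [0.5974, 0.0738, 0.1506], [0.615, 0.0962, 0.154]]
green_tube [281. 319.]
blue_tube [287. 290.]
tea_tin [174. 176.]
cap_bowl [230. 172.]
```

View pics/s9.png

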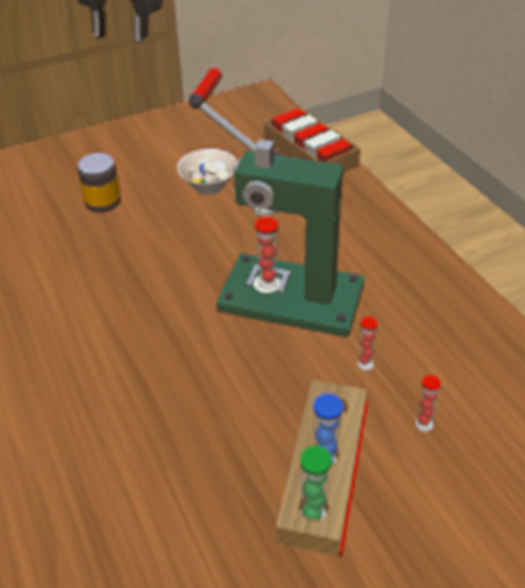

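The side view shows the sealed tube standing in the press with its cap at (267,227), top at about 0.153 m. The lever is up at (206,85), and the other tubes, tin and bowl are unmoved.

```bash
python3 -c "
from bench import ctrl; print(ctrl.sign_off())"
```

```text
the job is handed in; nothing more can be done
None
```

The job is handed in (no verdict was returned): the red tube stands capped and upright in the press, the lever was eased back up to rest by hand, and the other tubes, tin and bowl look unmoved in the final picture.

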